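# Clear the coffee counter

## Task

First carry the pod tray over the red waste crate and tip all the used coffee pods out of it into the crate, then set the empty tray back flat on its green mat. After that put every tea box from the table into the open drawer and slide the drawer fully shut without slamming it. Leave the mug, the milk carton and the glass bowl where they stand.

Things in the scene. Friction and masses are not known exactly. Their poses are not given: they have to be found in the camera images.
- unit_drawer0 (a joint): the blue-fronted drawer of the low grey drawer unit (fixed, 300 mm deep, 280 wide, 110 high): 0 = fully shut, grows as it is pulled out towards the robot side (m, stop at 0.214); starts about 0.175 to 0.20 open, runs easily (about 1 N of friction, light damping) and stays where it is left
- unit_drawer0_handle (a point): centre of the drawer's steel bar handle: the bar is 11 mm thick and 120 mm long along its y, stands 35 mm off the drawer's front face, 72 mm above the table; it moves with the drawer. The drawer's blue front (15 mm thick, 274 mm wide) reaches from 16 to 96 mm above the table
- drawer_in (a point): point on the drawer's inner floor, on its centre line, 22 mm above the table, moves with the drawer; +x is the way the drawer slides shut, y across it. Inside 255 (x) x 238 mm (y), walls 6 mm thick, 66 high; front wall inside at x = -0.078, back wall at +0.178. Pulled out, only the front part (joint value minus 6 mm from the front wall) is clear of the unit's top
- crate: red open waste crate, fixed, 160 mm (its x) x 190 mm (y) x 90 mm high, walls and floor 6 mm; origin at the centre of its underside; its -x side faces the robot roughly
- mat: green square tray mat, fixed, 150 x 150 x 3 mm; origin at the centre of its underside
- tray: loose aluminium pod tray, about 300 g, 120 (its x) x 130 mm (y), floor 4 mm, sides 30 and back (+x) 40 mm high; the front (-x) is the pouring edge, with a sloped lip 10 mm high. Origin: centre of its underside. Black upright grip block at the back, 14 mm thick (x), 50 wide (y), centred at x = +0.060, y = 0, from 30 to 100 mm above the underside. Starts on the mat, holding the used pods
- pod1: used coffee pod, 35 mm across, 26 mm high, 15 g, origin at the centre of its underside (wide end); starts upright in the tray; absent (None) in some starts
- pod2: used coffee pod, 35 mm across, 26 mm high, 15 g, origin at the centre of its underside (wide end); starts upright in the tray; absent (None) in some starts
- pod3: used coffee pod, 35 mm across, 26 mm high, 15 g, origin at the centre of its underside (wide end); starts upright in the tray; absent (None) in some starts
- pod4: used coffee pod, 35 mm across, 26 mm high, 15 g, origin at the centre of its underside (wide end); starts upright in the tray; absent (None) in some starts
- pod5: used coffee pod, 35 mm across, 26 mm high, 15 g, origin at the centre of its underside (wide end); starts upright in the tray; absent (None) in some starts
- tea1: green tea box with a white label, 76 mm (its x) x 40 mm (y) x 45 mm high, 90 g, origin at the centre of its underside; starts on the table; absent (None) in some starts
- tea2: yellow tea box with a white label, 76 mm (its x) x 40 mm (y) x 45 mm high, 90 g, origin at the centre of its underside; starts on the table; absent (None) in some starts
- tea3: blue tea box with a white label, 76 mm (its x) x 40 mm (y) x 45 mm high, 90 g, origin at the centre of its underside; starts on the table; absent (None) in some starts
- tea4: red tea box with a white label, 76 mm (its x) x 40 mm (y) x 45 mm high, 90 g, origin at the centre of its underside; starts on the table; absent (None) in some starts
- mug: white mug, 80 mm across, 90 mm high, not part of the job; origin at the centre of its underside
- carton: milk carton, 70 x 70 x 132 mm, not part of the job; origin at the centre of its underside
- bowl: amber glass bowl, 100 mm across, 45 mm high, not part of the job; origin at the centre of its underside
There are look-alikes about, which are no part of the job. What is shaped like the tea1 but purple is not meant.

How it is judged:
On the way, in this order (a step that is already met when the one before it is completed fails the run):
1. the tray is tipped steeply over the crate (angle between tray's own z axis and vertical above 0.7 rad and horizontal distance between tray and crate below 0.22 m), for 0.2 s.
2. all pods lie in the crate and the tray stands flat on its mat again (x of pod1 in the frame of crate between -0.08 and 0.08 m and y of pod1 in the frame of crate between -0.095 and 0.095 m and z of pod1 in the frame of crate between -0.01 and 0.085 m and x of pod2 in the frame of crate between -0.08 and 0.08 m and y of pod2 in the frame of crate between -0.095 and 0.095 m and z of pod2 in the frame of crate between -0.01 and 0.085 m and x of pod3 in the frame of crate between -0.08 and 0.08 m and y of pod3 in the frame of crate between -0.095 and 0.095 m and z of pod3 in the frame of crate between -0.01 and 0.085 m and x of pod4 in the frame of crate between -0.08 and 0.08 m and y of pod4 in the frame of crate between -0.095 and 0.095 m and z of pod4 in the frame of crate between -0.01 and 0.085 m and x of pod5 in the frame of crate between -0.08 and 0.08 m and y of pod5 in the frame of crate between -0.095 and 0.095 m and z of pod5 in the frame of crate between -0.01 and 0.085 m and horizontal distance between tray and mat below 0.04 m and angle between tray's own z axis and vertical below 0.08 rad and height (world z) of tray below 0.012 m and linear speed of tray below 0.03 m/s), for 0.2 s.
3. every tea box lies in the drawer while it is still open (x of tea1 in the frame of drawer_in between -0.182 and 0.182 m and y of tea1 in the frame of drawer_in between -0.12 and 0.12 m and z of tea1 in the frame of drawer_in between -0.01 and 0.05 m and x of each of tea1, tea2, tea3, tea4 in the frame of drawer_in above -0.082 m and x of tea2 in the frame of drawer_in between -0.182 and 0.182 m and y of tea2 in the frame of drawer_in between -0.12 and 0.12 m and z of tea2 in the frame of drawer_in between -0.01 and 0.05 m and x of tea3 in the frame of drawer_in between -0.182 and 0.182 m and y of tea3 in the frame of drawer_in between -0.12 and 0.12 m and z of tea3 in the frame of drawer_in between -0.01 and 0.05 m and x of tea4 in the frame of drawer_in between -0.182 and 0.182 m and y of tea4 in the frame of drawer_in between -0.12 and 0.12 m and z of tea4 in the frame of drawer_in between -0.01 and 0.05 m and linear speed of each of tea1, tea2, tea3, tea4 below 0.03 m/s and value of joint unit_drawer0 above 0.08 m), for 0.2 s.
4. the drawer is shut (value of joint unit_drawer0 below 0.008 m and x of tea1 in the frame of drawer_in between -0.182 and 0.182 m and y of tea1 in the frame of drawer_in between -0.12 and 0.12 m and z of tea1 in the frame of drawer_in between -0.01 and 0.05 m and x of each of tea1, tea2, tea3, tea4 in the frame of drawer_in above -0.082 m and x of tea2 in the frame of drawer_in between -0.182 and 0.182 m and y of tea2 in the frame of drawer_in between -0.12 and 0.12 m and z of tea2 in the frame of drawer_in between -0.01 and 0.05 m and x of tea3 in the frame of drawer_in between -0.182 and 0.182 m and y of tea3 in the frame of drawer_in between -0.12 and 0.12 m and z of tea3 in the frame of drawer_in between -0.01 and 0.05 m and x of tea4 in the frame of drawer_in between -0.182 and 0.182 m and y of tea4 in the frame of drawer_in between -0.12 and 0.12 m and z of tea4 in the frame of drawer_in between -0.01 and 0.05 m), for 0.2 s.
At the end, for the whole second after the job is handed in: all pods inside the crate; the tray flat on its mat, centred within 40 mm; every tea box inside the drawer; the drawer shut to within 8 mm; everything released and at rest (all of step 2 and all of step 4 and linear speed of each of tea1, tea2, tea3, tea4, pod1, pod2, pod3, pod4, pod5 below 0.03 m/s); the robot touches nothing.
It fails at once if the white mug is shoved or knocked over (distance of mug from where it was at the start of the episode above 0.04 m or angle between mug's own z axis and vertical above 0.4 rad).
It fails at once if the milk carton is shoved or knocked over (distance of carton from where it was at the start of the episode above 0.04 m or angle between carton's own z axis and vertical above 0.4 rad).
It fails at once if the amber glass bowl is shoved or knocked over (distance of bowl from where it was at the start of the episode above 0.04 m or angle between bowl's own z axis and vertical above 0.4 rad).
It fails at once if the drawer is slammed (faster than 0.6 m/s) (velocity of joint unit_drawer0 below -0.6 m/s).
Of tea1, tea2, tea3, tea4 only 3 to 4 are there at a start; the rules pass over those that are not, and their reading is None.
Of pod1, pod2, pod3, pod4, pod5 only 3 to 5 are there at a start; the rules pass over those that are not, and their reading is None.
At some moment in a run one of tea1, tea2, tea3, tea4 may be knocked a few centimetres aside while the robot is not near it.
It also fails if it takes over 210 s, if anything falls off the work surface, if the arm or the gripper's body presses on something with over 40 N, if the wrist force passes 120 N, or if a joint passes its speed limit or range.

## Robot

A 7-joint arm with a two-finger parallel gripper is mounted at the origin on the work surface. World frame = base frame: x ahead of the robot, y to its left, z up, the work surface at z = 0. Lengths are in m, angles in rad, forces in N, time in s.
With the tool pointing down it reaches from about 0.4 to 0.9 m from the base axis. Payload 5.6 kg.
Tool frame: the origin (TCP) lies between the finger pads; the fingertips stand 19 mm ahead of it and the grasp point (between the pads) is the TCP; z points along the fingers, y is the line along which they close (so a half turn about z gives the same grasp; the last joint's range is limited). The gripper opens to 92 mm and grips with 3 to 60 N. Pads are 20 mm wide; open, the fingers measure 128 mm over their backs; the gripper's body (75 mm by 189 mm) begins 69 mm behind the grasp point.
Start: joints at [-0.043, 0.468, -0.012, 1.603, 0.006, 1.071, -0.056], TCP at [0.65, -0, 0.234] pointing down, gripper open.
Joint ranges: [-2.53, 2.53], [-0.31, 2.02], [-1.57, 1.55], [0.28, 2.44], [-1.29, 4.43], [0.15, 1.84], [-2.92, 2.92]. Speed limits (rad/s): [2.57, 2.57, 3.14, 3.14, 3.14, 3.14, 3.14].

## Interface

Orientations are given as [roll, pitch, yaw] about the fixed x, y, z axes, in that order (R = Rz(yaw) Ry(pitch) Rx(roll)).
In Python, from station import r, viewer gives the robot as it stands. The module is installed in compiled form; this text tells all that it offers.
- The arm moves only by the tool jog_arm, never from a script. Its argument "commands" is a list of rows, each a list of 3 entries, a list of its own where there are three numbers: the turn, a rotation vector about the tool's x, y, z in rad, then the shift along the tool's x, y, z in mm, then the opening, from 0 (shut) to 1 (fully open). In form: [[[wx, wy, wz], [dx, dy, dz], fingers], ...]. A call has 1 to 5 rows; each row is the pose to reach, as a shift and turn from the pose commanded when the call began, along the tool's axes at that moment; what a row does not reach only later rows make up. A row lasts 1/8 s, in which the tool goes at most 62.5 mm and 10.7 degrees, less where a joint would pass 70% of its speed; a pose out of reach is approached as far as the arm can. A call with a gripper value outside its range is refused whole. The fingers move at their own pace and stop on an object; "squeeze" is the grip in N (left out, the last holds). Time passes only in rows, so rows that repeat a pose let the fingers close. It gives the time, the measured TCP pose, the force, the opening and the grip force at its end, in the units of the state.
- r.observe(): the state, without advancing time (a new reading comes with each control period).
- viewer.camera(name): name is "scene" or "side" or "wrist"; returns the picture (420x560x3 uint8, red, green, blue); there is no depth.
- viewer.calibration(name): a dict with "camera_matrix" (3x3 intrinsics, pixels), "D" ([k1, k2, p1, p2, k3] as OpenCV has them; the pictures are not rectified), "position" and "attitude" of the camera in the world. Camera axes: x right, y down, z forward; pixel columns grow to the right and rows downward; lengths in m; the calibration is good to about 2 mm. A picture is of the moment at which its call begins: read the wrist's pose just before it. calibration takes no time and is no camera call; for the wrist camera it gives the pose at the moment of the call.
- r.job_done(): hands the job in; it is judged then, once.
The state is a dict: "time": time; "q": joint angles; "joint_vel": joint speeds; "joint_torque": joint torques, N m; "eef_pos": TCP position; "orientation": TCP orientation; "ft_force": force on the tool from outside, world axes, zero at the start; "wrist_torque": the same for the moment, N m; "gripper_width": opening from 0.0 (shut) to 1.0 (fully open); "gripper_force": force on a finger pad.
Only numpy, scipy, OpenCV 4.12 (cv2) and the standard library are available. Lean on these libraries where they do the work, as an engineer would, in place of code of your own. Each camera call takes 0.05 s, during which the arm holds its last target. There are 200 camera calls.

## Working session

There is one attempt and no reset: what is moved stays moved. The work goes in short steps, Python scripts to look and compute and a tool call to move; the robot and the scene stay as the last step left them, time stands still between calls to the robot, and variables do not carry over. Pictures are saved under pics/ and viewed, at most 15 in all, crops included, and the job is handed in when it is done.

Besides the shell and the picture viewer there is one more tool, called after "Emit:" as name(argument=value, ...), one argument or row to a line, values as JSON. jog_arm: Moves the arm, as the interface text tells. Its arguments: {"type":"object","properties":{"commands":{"type":"array"},"squeeze":{"type":"number"}},"required":["commands"]}

```bash
mkdir -p pics; cat > h.py <<'E'
import numpy as np, cv2
from scipy.spatial.transform import Rotation as R
from station import r, viewer
def snap(n,f=None):
    c=viewer.calibration(n); im=viewer.camera(n)
    if f: cv2.imwrite('pics/'+f,im[:,:,::-1])
    return im,c
E
python3 - <<'E'
from h import *
s=r.observe(); print(s)
a,c=snap('scene','s0.png'); b,d=snap('side','d0.png'); w,e=snap('wrist','w0.png')
for k in (c,d,e): print(k)
E
```

```text
{'time': 0.0, 'q': array([-0.0430453 ,  0.46837485, -0.0115903 ,  1.60360163,  0.00599063,
        1.07140658, -0.05629835]), 'joint_vel': array([-0.00042644, -0.00189446,  0.00084143,  0.0006909 , -0.00331748,
       -0.00339979, -0.00162706]), 'joint_torque': array([-3.39112758e-04, -5.20573139e+01, -1.31628491e-02, -2.43752271e+01,
       -5.67366311e-02,  1.73054746e-02,  1.50106093e-04]), 'eef_pos': array([ 6.49456699e-01, -4.35008596e-05,  2.32650932e-01]), 'orientation': array([-3.13984081e+00,  1.20543936e-04,  1.57076364e+00]), 'ft_force': array([ 0.02877303,  0.30692819, -0.54181067]), 'wrist_torque': array([ 0.00922139,  0.03019117, -0.01544275]), 'gripper_force': 0.0, 'gripper_width': 0.9993129838984509}
{'camera_matrix': array([[429.67739725,   0.        , 274.63038953],
       [  0.        , 429.67739725, 205.20805609],
       [  0.        ,   0.        ,   1.        ]]), 'D': array([-0.04771176,  0.        ,  0.        ,  0.        ,  0.        ]), 'position': array([1.52652176, 0.55413956, 0.98039311]), 'attitude': array([-2.22592575,  0.01348697,  2.07106228])}
{'camera_matrix': array([[465.30704863,   0.        , 278.62473695],
       [  0.        , 465.30704863, 210.7562148 ],
       [  0.        ,   0.        ,   1.        ]]), 'D': array([0.04811843, 0.        , 0.        , 0.        , 0.        ]), 'position': array([ 0.4525078 , -1.00263556,  0.92431814]), 'attitude': array([-2.2899938 , -0.00977299, -0.07452288])}
{'camera_matrix': array([[326.86301506,   0.        , 281.83065153],
       [  0.        , 326.86301506, 202.50403249],
       [  0.        ,   0.        ,   1.        ]]), 'D': array([0.00537521, 0.        , 0.        , 0.        , 0.        ]), 'position': array([0.64917531, 0.08403429, 0.38508794]), 'attitude': array([2.83838332e+00, 1.64635516e-03, 8.02702866e-04])}
```

View pics/s0.png

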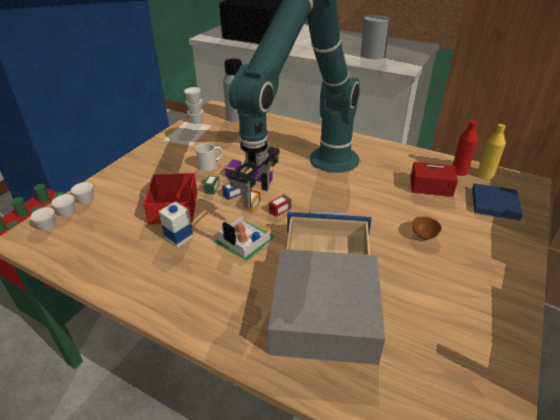

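View pics/d0.png

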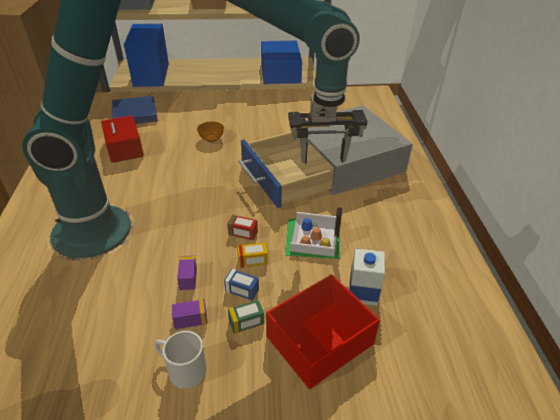

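View pics/w0.png

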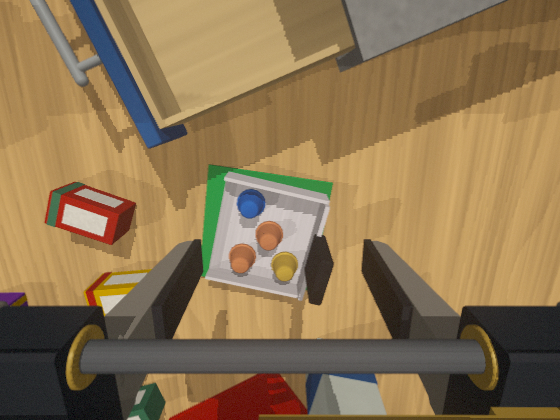

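Side view: tea red (243,228), yellow (253,255), blue (241,285) and green (247,317). Look-alikes: purple boxes at (187,273) and (188,314). The tray is at (315,235) with 4 pods and its black grip at (338,222). The open red crate is at (322,328); the red lidded box at (121,138) is a look-alike and not the crate. I'll check this in a close crop.

```bash
python3 - <<'E'
from h import *
b=cv2.imread('pics/d0.png')
cv2.imwrite('pics/d0c.png',cv2.resize(b[195:395,150:400],None,fx=3,fy=3,interpolation=cv2.INTER_CUBIC))
E
```

```text
(no output)
```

View pics/d0c.png

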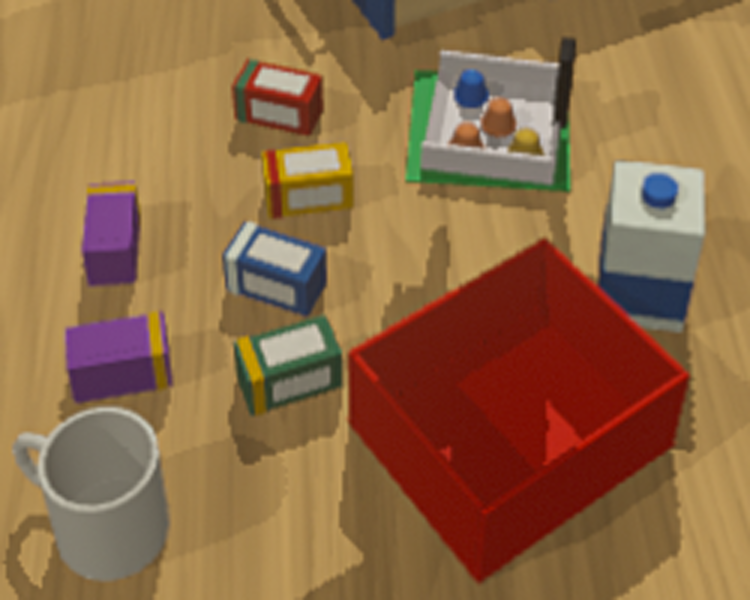

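The crop confirms the choice: tea red (280,95), yellow (308,178), blue (275,265), green (290,362), while the two purple boxes are excluded. The open crate is at (515,400), the grip block top is at (567,45), and the tray holds 4 pods.

```bash
cat >> h.py <<'E'
def rays(c,px):
    px=np.array(px,float).reshape(-1,1,2)
    n=cv2.undistortPoints(px,c['camera_matrix'],c['D'])[:,0]
    return np.c_[n,np.ones(len(n))]@R.from_euler('xyz',c['attitude']).as_matrix().T
def plane(c,px,z):
    d=rays(c,px);p=c['position'];return p+d*((z-p[2])/d[:,2])[:,None]
def tri(c1,p1,c2,p2):
    a,b=rays(c1,[p1])[0],rays(c2,[p2])[0]
    t=np.linalg.lstsq(np.c_[a,-b],c2['position']-c1['position'],rcond=None)[0]
    A=c1['position']+a*t[0];B=c2['position']+b*t[1];return (A+B)/2,np.linalg.norm(A-B)
def labels(im,c,z=.045,amin=40,amax=3000,box=None,thr=140):
    """white label blobs -> pixel, xyz of centre, yaw, size on plane z"""
    h=cv2.cvtColor(im,cv2.COLOR_RGB2HSV); m=((h[...,1]<60)&(h[...,2]>thr)).astype('uint8')
    out=[]
    for k in cv2.findContours(m,cv2.RETR_EXTERNAL,cv2.CHAIN_APPROX_NONE)[0]:
        a=cv2.contourArea(k)
        if not amin<a<amax: continue
        q=k[:,0].astype(float); u=q.mean(0)
        if box and not(box[0]<u[0]<box[2] and box[1]<u[1]<box[3]): continue
        g=plane(c,q,z)[:,:2]*1000
        rr=cv2.minAreaRect(g.astype('float32')); e=cv2.boxPoints(rr)
        l=max((e[1]-e[0],e[2]-e[1]),key=np.linalg.norm)
        ctr=cv2.undistortPoints(np.array([[[0.,0.]]]),c['camera_matrix'],c['D']) if 0 else None
        out.append((u.round(1),np.round(rr[0],1),np.degrees(np.arctan2(l[1],l[0])).round(1)%180,np.sort(rr[1]).round(0)))
    return out
E
python3 - <<'E'
from h import *
L=lambda f:cv2.imread('pics/'+f)[:,:,::-1].copy()
d=viewer.calibration('side');w=viewer.calibration('wrist');s=viewer.calibration('scene')
print('side');[print(*x) for x in labels(L('d0.png'),d,box=(210,205,300,340))]
print('wrist');[print(*x) for x in labels(L('w0.png'),w,box=(30,150,190,330))]
f=lambda *p:[(x/3+150,y/3+195) for x,y in p]
P=lambda n,px,z,c=d:print(n,(plane(c,px,z)*1000).round(0)[:,:2].tolist())
P('crate rim',f((350,357),(545,243),(687,377),(483,513)),.09)
P('block top',f((567,40)),.103)
P('tray rim L corners(wrist)',[(222,175),(330,195),(302,297),(207,280)],.033,w)
P('mat (side)',f((415,72),(570,190),(407,182)),.003)
P('mat wrist',[(208,165),(332,183),(203,278)],.003,w)
P('carton top',f((615,165),(703,170),(697,230),(610,228)),.132)
P('mug top',f((101,455)),.09)
P('drawer front top',[(243,143),(281,202)],.096)
P('drawer front top w',[(185,130),(150,146)],.096,w)
P('unit front top',[(305,136),(333,187)],.11)
P('bowl',[(210,128)],.045)
P('red top wrist corners',[(75,183),(135,205)],.045,w)
E
```

```text
side
[247.  309.6] [ 437.9 -341.6] 16.6 [25. 47.]
[242.4 278.8] [ 428.1 -248.7] 153.0 [25. 47.]
[229.8 275. ] [ 397.7 -234.2] 62.8 [10. 42.]
[253.5 248.4] [ 458.4 -146.9] 5.1 [22. 44.]
[243.5 221.5] [434.5 -40.9] 161.3 [23. 44.]
wrist
[110.9 300.9] [ 441.6 -144.5] 44.7 [19. 37.]
[125.2 278.4] [ 464.4 -116. ] 5.3 [11. 52.]
[ 84.2 219.7] [430.1 -42.8] 159.2 [24. 46.]
[ 98.7 197.5] [450.2 -16.8] 159.7 [10. 50.]
crate rim [[480.0, -390.0], [639.0, -293.0], [719.0, -423.0], [561.0, -519.0]]
block top [[694.0, -68.0]]
tray rim L corners(wrist) [[583.0, 5.0], [703.0, -17.0], [674.0, -149.0], [558.0, -125.0]]
mat (side) [[566.0, 7.0], [690.0, -158.0], [545.0, -139.0]]
mat wrist [[561.0, 11.0], [709.0, -11.0], [545.0, -140.0]]
carton top [[697.0, -252.0], [765.0, -262.0], [745.0, -323.0], [680.0, -317.0]]
mug top [[308.0, -458.0]]
drawer front top [[441.0, 279.0], [540.0, -24.0]]
drawer front top w [[565.0, 59.0], [533.0, 45.0]]
unit front top [[643.0, 287.0], [691.0, 16.0]]
bowl [[324.0, 462.0]]
red top wrist corners [[428.0, -1.0], [488.0, -25.0]]
```

Emit:
jog_arm(
  commands=[
    [[0, 0, 0.183], [-82, 39, 0], 1],
    [[0, 0, 0.183], [-82, 39, 0], 1],
    [[0, 0, 0.183], [-82, 39, 0], 1],
    [[0, 0, 0.183], [-82, 39, 0], 1],
  ],
)

```text
time: 0.65
eef_pos: [0.6886, -0.0806, 0.2331]
orientation: [-3.14, -0.001, 1.389]
ft_force: [0.5, 0.5, -0.3]
gripper_width: 0.997
gripper_force: 0.0
```

```bash
python3 - <<'E'
from h import *
im,w=snap('wrist','w1.png');s=r.observe();print(s['eef_pos'],s['orientation'])
b,d=snap('side');sc,cs=snap('scene','s1.png')
print('scene');[print(*x) for x in labels(sc,cs,box=(190,165,300,225),amin=10)]
E
```

```text
[ 0.68863161 -0.08011731  0.23331993] [-3.14065075e+00 -1.09003475e-03  1.38975232e+00]
scene
[282.2 208.4] [467.4  -8.1] 157.0 [18. 45.]
[278.8 200.6] [432.7 -40.5] 157.8 [19. 40.]
[250.1 196. ] [ 457.3 -148. ] 0.0 [20. 35.]
[233.6 192.8] [ 469.  -213.8] 153.4 [23. 34.]
[230.1 185. ] [ 431.2 -251. ] 152.0 [26. 35.]
```

View pics/w1.png

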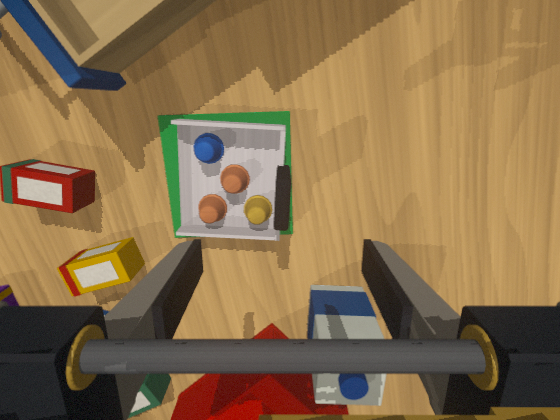

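The wrist view shows the tray squared up to about 3° of the tool, with the block at (283,198) right on the finger midline. The carton is at (345,345).

```bash
python3 - <<'E'
from h import *
w=viewer.calibration('wrist')
im=cv2.imread('pics/w1.png'); m=(im[100:245,255:310].max(2)<60).astype('uint8')
k=max(cv2.findContours(m,0,2)[0],key=cv2.contourArea); print(cv2.boundingRect(k),cv2.boxPoints(cv2.minAreaRect(k)).round(0)+[255,100])
print((plane(w,[(276,229),(289,229),(278,171),(289.5,171)],.103)*1000).round(0))
print((plane(w,[(178,122),(178,237),(285,126),(278,240)],.033)*1000).round(0))
d=viewer.calibration('side');s=viewer.calibration('scene')
for a,b in [((243.5,221.5),(278.8,200.6)),((242.4,278.8),(230.1,185.)),((253.5,248.4),(250.1,196.))]: print(tri(d,a,s,b))
E
```

```text
(20, 65, 16, 66) [[274. 229.]
 [277. 165.]
 [291. 165.]
 [288. 230.]]
[[ 678. -109.  103.]
 [ 690. -111.  103.]
 [ 689.  -55.  103.]
 [ 699.  -57.  103.]]
[[ 592.    1.   33.]
 [ 557. -126.   33.]
 [ 702.  -23.   33.]
 [ 671. -150.   33.]]
(array([ 0.43419303, -0.04063805,  0.04521689]), np.float64(0.001162049961675231))
(array([ 0.43002548, -0.2514538 ,  0.04571673]), np.float64(0.004519051259612332))
(array([ 0.45857571, -0.14725953,  0.045581  ]), np.float64(0.0009006941828546861))
```

Emit:
jog_arm(
  commands=[
    [[0, 0, 0.045], [-3, 0, 40], 1],
    [[0, 0, 0.045], [-3, 0, 70], 1],
    [[0, 0, 0.045], [-3, 0, 70], 1],
  ],
)

```text
time: 1.18
eef_pos: [0.6866, -0.0837, 0.1612]
orientation: [-3.136, 0.0, 1.344]
ft_force: [-0.3, 0.3, -0.2]
gripper_width: 1.0
gripper_force: 0.0
```

```bash
python3 - <<'E'
from h import *
im,w=snap('wrist','w2.png');s=r.observe();print(s['eef_pos'],s['orientation'])
m=(im[100:330,250:325].max(2)<60).astype('uint8')
for k in cv2.findContours(m,0,2)[0]:
  if cv2.contourArea(k)>150: print(cv2.boxPoints(cv2.minAreaRect(k)).round(0)+[250,100])
E
```

```text
[ 0.68803709 -0.08395353  0.16325024] [-3.14002713e+00 -1.15401429e-04  1.34401070e+00]
[[275. 263.]
 [276. 176.]
 [295. 176.]
 [293. 263.]]
```

View pics/w2.png

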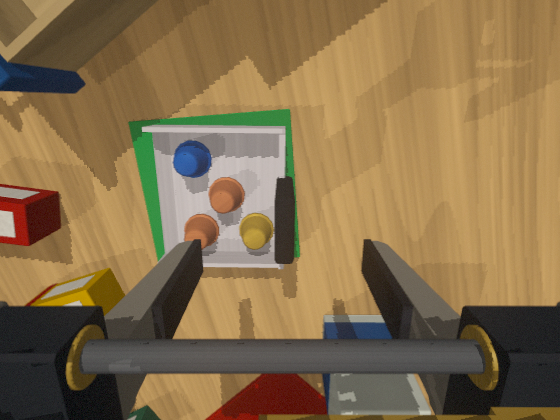

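The block (276..294, 176..263) is parallel to the pads. Its height from the two wrist views is about 0.106 m, which agrees with the 0.103 m from the text.

Emit:
jog_arm(
  commands=[
    [[0, 0, 0], [0, 1, 45], 1],
    [[0, 0, 0], [0, 1, 85], 1],
    [[0, 0, 0], [0, 1, 85], 1],
    [[0, 0, 0], [0, 1, 85], 0],
    [[0, 0, 0], [0, 1, 85], 0],
  ],
  squeeze=45,
)

```text
time: 1.85
eef_pos: [0.6912, -0.0853, 0.0815]
orientation: [3.137, -0.001, 1.343]
ft_force: [0.5, 0.2, -1.1]
gripper_width: 0.804
gripper_force: 0.0
```

Emit:
jog_arm(
  commands=[
    [[0, 0, 0], [0, 0, 0], 0],
    [[0, 0, 0], [0, 0, 0], 0],
    [[0, 0, 0], [0, 0, 0], 0],
    [[0, 0, 0], [0, 0, -15], 0],
    [[0, 0, 0], [0, 0, -30], 0],
  ],
)

```text
time: 2.48
eef_pos: [0.6897, -0.0853, 0.1098]
orientation: [3.141, -0.0, 1.343]
ft_force: [0.8, -0.1, -0.2]
gripper_width: 0.262
gripper_force: 0.0
```

Emit:
jog_arm(
  commands=[
    [[0, 0, 0], [0, 0, 0], 0.45],
    [[0, 0, 0], [0, 0, 15], 0.45],
    [[0, 0, 0], [0, 0, 31], 0.45],
    [[0, 0, 0], [0, 0, 31], 0],
    [[0, 0, 0], [0, 0, 31], 0],
  ],
)

```text
time: 3.1
eef_pos: [0.6893, -0.0852, 0.0769]
orientation: [-3.141, 0.0, 1.343]
ft_force: [-0.4, -0.6, -0.0]
gripper_width: 0.253
gripper_force: 0.0
```

Emit:
jog_arm(
  commands=[
    [[0, 0, 0], [0, 0, 0], 0],
    [[0, 0, 0], [0, 0, 0], 0],
    [[0, 0, 0], [0, 0, 0], 0],
    [[0, 0, 0], [0, 0, 0], 0],
    [[0, 0, 0], [0, 0, 0], 0],
  ],
)

```text
time: 3.72
eef_pos: [0.6893, -0.0852, 0.0776]
orientation: [-3.141, 0.0, 1.343]
ft_force: [-2.6, 0.6, 0.4]
gripper_width: 0.149
gripper_force: 45.0
```

Emit:
jog_arm(
  commands=[
    [[0, 0, 0], [0, 0, -20], 0],
    [[0, 0, 0], [0, 0, -55], 0],
    [[0, 0, 0], [0, 0, -100], 0],
    [[0, 0, 0], [0, 0, -145], 0],
    [[0, 0, 0], [0, 0, -180], 0],
  ],
)

```text
time: 4.35
eef_pos: [0.6901, -0.0855, 0.2613]
orientation: [3.138, -0.0, 1.343]
ft_force: [1.2, 0.9, -4.3]
gripper_width: 0.15
gripper_force: 45.0
```

Emit:
jog_arm(
  commands=[
    [[0, 0, 0.05], [-25, 5, -5], 0],
    [[0, 0, 0.1], [-70, 17, -5], 0],
    [[0, 0, 0.16], [-115, 28, -5], 0],
    [[0, 0, 0.22], [-160, 40, -5], 0],
    [[0, 0, 0.25], [-200, 50, -5], 0],
  ],
)

```text
time: 4.97
eef_pos: [0.6913, -0.2954, 0.2613]
orientation: [-3.14, 0.002, 1.088]
ft_force: [1.0, 0.3, -4.0]
gripper_width: 0.151
gripper_force: 45.0
```

```bash
cat >> h.py <<'E'
def go(pos,rpy=None,cur=None):
    """shift (mm) and turn in tool axes from measured pose to a target pose"""
    s=r.observe(); A=R.from_euler('xyz',s['orientation']); 
    B=R.from_euler('xyz',rpy) if rpy is not None else A
    print('turn',(A.inv()*B).as_rotvec().round(3),'shift',(A.inv().apply(np.array(pos)-s['eef_pos'])*1000).round(0))
def pour(th,yaw=np.radians(-42),lip=(.607,-.413,.115)):
    u=np.array([np.cos(yaw),np.sin(yaw),0])
    p=np.array(lip)+u*(.12*np.cos(th)-.074*np.sin(th))+[0,0,.12*np.sin(th)+.074*np.cos(th)]
    # tray x,y,z -> tool y,x,-z
    Rt=R.from_euler('zy',[yaw,-th]).as_matrix(); T=np.c_[Rt[:,1],Rt[:,0],-Rt[:,2]]
    return p,R.from_matrix(T).as_euler('xyz')
E
python3 - <<'E'
from h import *
s=r.observe();print(s['eef_pos'],s['orientation'],s['q'].round(2))
p,o=pour(0.);print(p,o); p[2]=.262; go(p,o)
E
```

```text
[ 0.69132991 -0.29535759  0.26128722] [-3.14020989e+00  2.04446104e-03  1.08775229e+00] [ 0.26  0.63  0.16  1.29 -0.1   1.24 -0.06]
[ 0.69617738 -0.49329567  0.189     ] [3.14159265 0.         0.83775804]
turn [-0.001  0.002  0.25 ] shift [-173.   96.   -0.]
```

Emit:
jog_arm(
  commands=[
    [[0, 0, 0.05], [-35, 19, 0], 0],
    [[0, 0, 0.12], [-80, 44, 0], 0],
    [[0, 0, 0.18], [-120, 67, 0], 0],
    [[0, 0, 0.23], [-155, 86, 0], 0],
    [[0, 0, 0.25], [-173, 96, 0], 0],
  ],
)

```text
time: 5.6
eef_pos: [0.6953, -0.4943, 0.2602]
orientation: [-3.14, 0.004, 0.836]
ft_force: [0.1, 0.9, -4.1]
gripper_width: 0.15
gripper_force: 45.0
```

```bash
python3 - <<'E'
from h import *
s=r.observe();print(s['eef_pos'],s['orientation'],s['q'].round(2))
for t in (0.2,.4,.6,.8,1.,1.2): go(*pour(t))
b,d=snap('side','d1.png')
E
```

```text
[ 0.69533913 -0.49426092  0.2601902 ] [-3.13965517  0.00392493  0.83600241] [ 0.47  0.84  0.24  0.92 -0.17  1.4  -0.07]
turn [-0.15   0.138 -0.002] shift [  1. -17.  49.]
turn [-0.299  0.272 -0.001] shift [  1. -38.  30.]
turn [-0.448  0.406 -0.001] shift [  1. -63.  16.]
turn [-0.596  0.54  -0.001] shift [  1. -89.   8.]
turn [-0.745  0.674 -0.001] shift [   1. -117.    4.]
turn [-0.893  0.808 -0.001] shift [   1. -146.    7.]
```

View pics/d1.png

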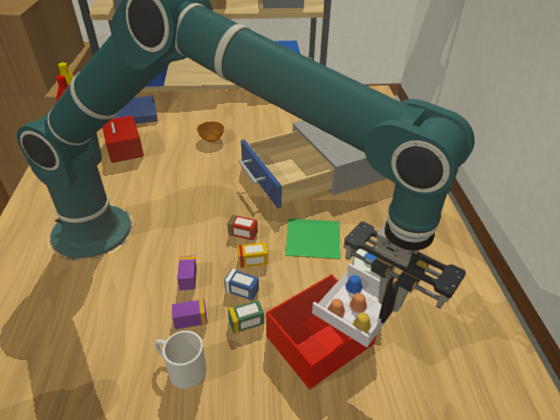

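The side view shows the tray at (352,305) over the far part of the crate, with all 4 pods in it. Now I'll tip it about its lip. The turn is about tool x only: my script mixed its Euler order, but the shifts are right.

Emit:
jog_arm(
  commands=[
    [[-0.1, 0, 0], [1, -6, 25], 0],
    [[-0.2, 0, 0], [1, -17, 40], 0],
    [[-0.3, 0, 0], [1, -27, 38], 0],
    [[-0.4, 0, 0], [1, -38, 30], 0],
    [[-0.5, 0, 0], [1, -50, 23], 0],
  ],
)

```text
time: 6.28
eef_pos: [0.6599, -0.4551, 0.2388]
orientation: [2.641, 0.0, 0.841]
ft_force: [0.4, 0.4, -3.2]
gripper_width: 0.151
gripper_force: 45.0
```

```bash
sed -i "s/from_euler('zy'/from_euler('ZY'/" h.py; python3 - <<'E'
from h import *
s=r.observe();print(s['eef_pos'],s['orientation'],s['q'].round(2))
for t in (.6,.8,1.,1.2): go(*pour(t))
E
```

```text
[ 0.65987538 -0.45507438  0.23882421] [2.64080952e+00 4.93497786e-04 8.41268890e-01] [ 0.32  0.51  0.28  1.64 -0.08  0.52 -0.14]
turn [-0.099 -0.001  0.003] shift [-4. -7. -9.]
turn [-0.299 -0.002  0.003] shift [ -4. -26. -30.]
turn [-0.499 -0.002  0.003] shift [ -4. -49. -46.]
turn [-0.699 -0.002  0.003] shift [ -4. -74. -58.]
```

Emit:
jog_arm(
  commands=[
    [[-0.12, 0, 0], [-4, -9, -11], 0],
    [[-0.24, 0, 0], [-4, -20, -24], 0],
    [[-0.36, 0, 0], [-4, -33, -35], 0],
    [[-0.5, 0, 0], [-4, -49, -46], 0],
    [[-0.6, 0, 0], [-4, -61, -52], 0],
  ],
)

```text
time: 6.9
eef_pos: [0.6003, -0.4397, 0.2377]
orientation: [2.399, 0.059, 0.783]
ft_force: [-1.0, -0.0, -3.4]
gripper_width: 0.15
gripper_force: 45.0
```

```bash
python3 - <<'E'
from h import *
s=r.observe();print(s['eef_pos'],s['orientation'],s['q'].round(2))
b,d=snap('side','d2.png')
for t in (.8,1.1,1.2,1.3): go(*pour(t))
E
```

```text
[ 0.60030505 -0.43971316  0.23774504] [2.3991889  0.05890262 0.78323086] [ 0.26  0.39  0.28  1.96  0.92  0.18 -1.15]
turn [-0.06   0.081  0.002] shift [25. 24. -1.]
turn [-0.36   0.081  0.015] shift [ 22.  -5. -31.]
turn [-0.459  0.08   0.019] shift [ 22. -16. -39.]
turn [-0.559  0.079  0.023] shift [ 21. -29. -46.]
```

View pics/d2.png

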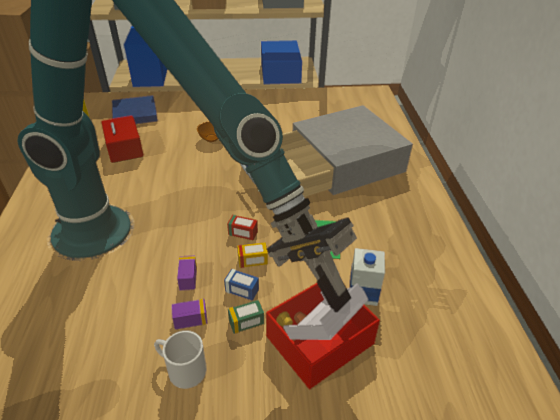

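The tray is tilted at about 0.74 rad with pods (285,320) at the lip, but joint 6 is near its limit. I'll shift outward and up, where the arm can tilt more.

Emit:
jog_arm(
  commands=[
    [[0, 0.05, 0], [15, 15, -5], 0],
    [[-0.06, 0.08, 0], [25, 30, -15], 0],
    [[-0.06, 0.08, 0], [25, 42, -25], 0],
    [[-0.06, 0.08, 0], [25, 42, -25], 0],
    [[-0.06, 0.08, 0], [25, 42, -25], 0],
  ],
)

```text
time: 7.58
eef_pos: [0.6308, -0.4301, 0.283]
orientation: [2.341, 0.0, 0.84]
ft_force: [-0.9, 0.7, -3.5]
gripper_width: 0.152
gripper_force: 45.0
```

```bash
python3 - <<'E'
from h import *
s=r.observe();print(s['eef_pos'],s['orientation'],s['q'].round(2))
T=R.from_euler('xyz',s['orientation']).as_matrix()
print('lip',s['eef_pos']-.12*T[:,1]+.074*T[:,2],'tilt',np.arccos(-T[2,2]))
b,d=snap('side'); c,_=snap('scene')
cv2.imwrite('pics/d3.png',np.hstack([cv2.resize(b[240:400,230:400],None,fx=2.3,fy=2.3,interpolation=2),cv2.resize(c[150:270,120:290],None,fx=2.3,fy=3.0667,interpolation=2)[:368]])[:,:,::-1])
for t in (.9,1.,1.2): go(*pour(t,lip=(.607,-.413,.2)))
E
```

```text
[ 0.63077179 -0.43008544  0.28300608] [2.34101342e+00 4.42067641e-04 8.40221436e-01] [ 0.44  0.34  0.05  1.91  1.    0.19 -1.17]
lip [ 0.6080592  -0.40981773  0.14534941] tilt 0.8005793238256796
turn [-0.1   -0.002  0.003] shift [ -4.  32. -49.]
turn [-0.2   -0.002  0.003] shift [ -4.  23. -60.]
turn [-0.4   -0.003  0.002] shift [ -4.   2. -78.]
```

View pics/d3.png

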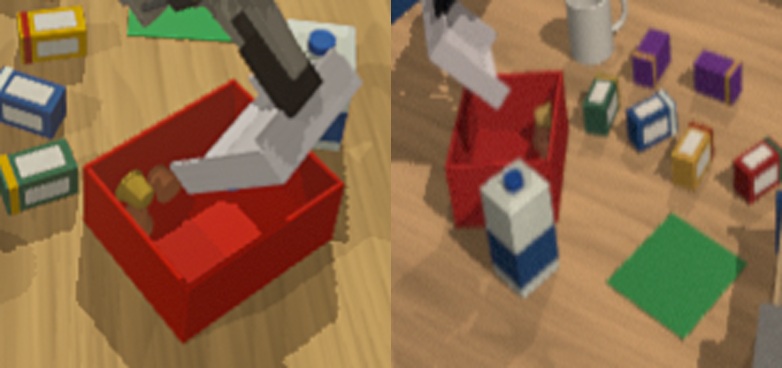

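Pods are in the crate at (135,190), (162,182) and (140,215), with a blue speck at (230,190) below the lip. I'll tilt a bit further to be sure the tray is empty.

Emit:
jog_arm(
  commands=[
    [[-0.05, 0, 0], [-2, 30, -30], 0],
    [[-0.1, 0, 0], [-4, 32, -49], 0],
    [[-0.2, 0, 0], [-4, 23, -60], 0],
    [[-0.2, 0, 0], [-4, 23, -60], 0],
    [[-0.2, 0, 0], [-4, 23, -60], 0],
  ],
)

```text
time: 8.3
eef_pos: [0.6089, -0.4141, 0.3409]
orientation: [2.145, 0.001, 0.842]
ft_force: [0.1, -1.3, -3.9]
gripper_width: 0.149
gripper_force: 45.0
```

```bash
python3 - <<'E'
from h import *
s=r.observe();print(s['eef_pos'],s['orientation'],s['q'].round(2))
T=R.from_euler('xyz',s['orientation']).as_matrix()
print('lip',s['eef_pos']-.12*T[:,1]+.074*T[:,2],'tilt',np.arccos(-T[2,2]))
b,d=snap('side'); c,_=snap('scene')
cv2.imwrite('pics/d4.png',np.hstack([cv2.resize(b[240:400,230:400],None,fx=2.3,fy=2.3,interpolation=2),cv2.resize(c[150:270,120:290],None,fx=2.3,fy=3.0667,interpolation=2)[:368]])[:,:,::-1])
E
```

```text
[ 0.6088536  -0.41413767  0.3408578 ] [2.14502931e+00 1.33411759e-03 8.41790774e-01] [ 0.33  0.22  0.14  2.05  2.05  0.23 -2.23]
lip [ 0.60645217 -0.41224501  0.19990869] tilt 0.9965639217766968
```

View pics/d4.png

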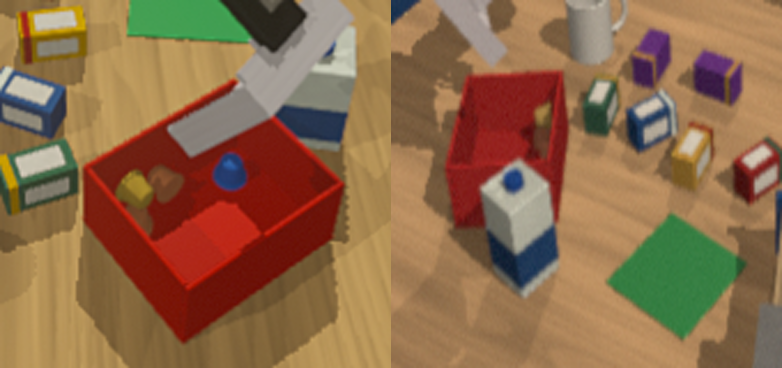

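The crate holds all four pods: yellow (135,190), orange (165,182) and (142,218), blue (230,172). Joint 5 has rolled near the wrist's straight pose, so I'll go back by the same path.

```bash
python3 - <<'E'
from h import *
for t,z in ((.9,.18),(.8,.145),(.7,.135),(.6,.13),(.5,.125),): go(*pour(t,lip=(.607,-.413,z)))
E
```

```text
turn [ 0.094 -0.003  0.005] shift [-1. -8. 24.]
turn [ 0.194 -0.003  0.005] shift [ -1. -32.  56.]
turn [ 0.294 -0.003  0.005] shift [ -1. -36.  75.]
turn [ 0.394 -0.002  0.005] shift [ -1. -37.  91.]
turn [ 0.494 -0.002  0.006] shift [ -1. -40. 108.]
```

Emit:
jog_arm(
  commands=[
    [[0.094, 0, 0], [-1, -8, 24], 0],
    [[0.194, 0, 0], [-1, -32, 56], 0],
    [[0.294, 0, 0], [-1, -36, 75], 0],
    [[0.394, 0, 0], [-1, -37, 91], 0],
    [[0.494, 0, 0], [-1, -40, 108], 0],
  ],
)

```text
time: 9.02
eef_pos: [0.6493, -0.4625, 0.2635]
orientation: [2.464, 0.044, 0.809]
ft_force: [0.2, -0.9, -3.9]
gripper_width: 0.148
gripper_force: 45.0
```

```bash
python3 - <<'E'
from h import *
s=r.observe();print(s['eef_pos'],s['orientation'],s['q'].round(2))
for t,z in ((.5,.13),(.3,.15),(.15,.18),(0,.19)): go(*pour(t,lip=(.607,-.413,z)))
E
```

```text
[ 0.64926765 -0.46253457  0.26352486] [2.46428168 0.04425347 0.80949027] [ 0.6   0.44 -0.13  1.74  0.71  0.39 -0.83]
turn [0.177 0.053 0.001] shift [ 9. -3. 11.]
turn [ 0.377  0.053 -0.004] shift [10. 17. 23.]
turn [ 0.527  0.052 -0.008] shift [ 9. 38. 21.]
turn [ 0.677  0.052 -0.012] shift [10. 44. 34.]
```

Retracing works (q5 is coming back).

Emit:
jog_arm(
  commands=[
    [[0.177, 0.053, 0], [9, -3, 11], 0],
    [[0.3, 0.053, 0], [9, 10, 18], 0],
    [[0.45, 0.052, 0], [9, 28, 20], 0],
    [[0.6, 0.052, 0], [10, 40, 25], 0],
    [[0.677, 0.052, -0.012], [10, 44, 34], 0],
  ],
)

```text
time: 9.65
eef_pos: [0.6977, -0.4951, 0.2654]
orientation: [3.138, -0.005, 0.839]
ft_force: [1.0, -0.8, -3.7]
gripper_width: 0.151
gripper_force: 45.0
```

```bash
python3 - <<'E'
from h import *
s=r.observe();print(s['eef_pos'],s['orientation'],s['q'].round(2))
go([.692,-.30,.262],[np.pi,0,1.09])
E
```

```text
[ 0.69770007 -0.49508967  0.26539387] [ 3.1384703  -0.00499275  0.83947538] [ 0.74  0.87 -0.39  0.87  0.29  1.43 -0.29]
turn [ 0.004 -0.005 -0.251] shift [ 141. -135.    4.]
```

Emit:
jog_arm(
  commands=[
    [[0, 0, -0.05], [35, -34, 0], 0],
    [[0, 0, -0.1], [70, -67, 0], 0],
    [[0, 0, -0.15], [105, -100, 0], 0],
    [[0, 0, -0.2], [130, -125, 0], 0],
    [[0.004, -0.005, -0.251], [141, -135, 0], 0],
  ],
)

```text
time: 10.28
eef_pos: [0.6913, -0.2961, 0.2647]
orientation: [-3.141, 0.002, 1.094]
ft_force: [0.4, -0.4, -2.9]
gripper_width: 0.149
gripper_force: 45.0
```

```bash
python3 - <<'E'
from h import *
go([.6893,-.0852,.20],[np.pi,0,1.343])
E
```

```text
turn [-0.001  0.002 -0.249] shift [187. -98.  64.]
```

Emit:
jog_arm(
  commands=[
    [[0, 0, -0.05], [40, -21, 0], 0],
    [[0, 0, -0.1], [85, -45, 0], 0],
    [[0, 0, -0.17], [130, -68, 10], 0],
    [[0, 0, -0.22], [170, -89, 35], 0],
    [[0, 0.002, -0.249], [187, -98, 64], 0],
  ],
)

```text
time: 10.9
eef_pos: [0.6915, -0.0855, 0.1993]
orientation: [-3.141, 0.001, 1.341]
ft_force: [0.9, 0.3, -3.4]
gripper_width: 0.148
gripper_force: 45.0
```

```bash
python3 - <<'E'
from h import *
s=r.observe();print(s['eef_pos'])
go([.6893,-.0852,.0785],[np.pi,0,1.343])
E
```

```text
[ 0.69151996 -0.08554063  0.19925122]
turn [-0.     0.001 -0.002] shift [ -0.  -2. 121.]
```

Emit:
jog_arm(
  commands=[
    [[0, 0, 0], [0, -2, 40], 0],
    [[0, 0, 0], [0, -2, 80], 0],
    [[0, 0, 0], [0, -2, 105], 0],
    [[0, 0, 0], [0, -2, 116], 0],
    [[0, 0, 0], [0, -2, 120], 0],
  ],
)

```text
time: 11.52
eef_pos: [0.6887, -0.0895, 0.0789]
orientation: [-3.14, 0.004, 1.335]
ft_force: [-1.0, 0.1, -2.1]
gripper_width: 0.147
gripper_force: 45.0
```

Emit:
jog_arm(
  commands=[
    [[0, 0, 0], [0, 0, 1], 0],
    [[0, 0, 0], [0, 0, 1], 0.4],
    [[0, 0, 0], [0, 0, 1], 0.4],
    [[0, 0, 0], [0, 0, 1], 0.4],
    [[0, 0, 0], [0, 0, 1], 0.4],
  ],
)

```text
time: 12.15
eef_pos: [0.6884, -0.0889, 0.0787]
orientation: [-3.141, 0.004, 1.335]
ft_force: [-0.5, 0.2, -0.7]
gripper_width: 0.399
gripper_force: 0.0
```

Emit:
jog_arm(
  commands=[
    [[0, 0, 0], [0, 0, -30], 0.4],
    [[0, 0, 0], [0, 0, -80], 0.4],
    [[0, 0, 0], [0, 0, -130], 1],
    [[0, 0, 0], [0, 0, -180], 1],
    [[0, 0, 0], [0, 0, -220], 1],
  ],
)

```text
time: 12.78
eef_pos: [0.6889, -0.0878, 0.3009]
orientation: [3.141, 0.004, 1.336]
ft_force: [0.1, -0.1, -0.6]
gripper_width: 0.702
gripper_force: 0.0
```

```bash
python3 - <<'E'
from h import *
s=r.observe();print(s['eef_pos'])
go([.47,-.15,.30],[np.pi,0,np.pi/2])
E
```

```text
[ 0.68893252 -0.08782948  0.30090751]
turn [ 0.     0.004 -0.235] shift [-111. -198.    1.]
```

Emit:
jog_arm(
  commands=[
    [[0, 0, -0.1], [-28, -50, 0], 1],
    [[0, 0, -0.235], [-56, -100, 0], 1],
    [[0, 0, -0.235], [-84, -150, 0], 1],
    [[0, 0.004, -0.235], [-111, -198, 0], 1],
    [[0, 0.004, -0.235], [-111, -198, 0], 1],
  ],
)

```text
time: 13.4
eef_pos: [0.4671, -0.1517, 0.2992]
orientation: [-3.138, 0.003, 1.566]
ft_force: [0.2, -0.3, 0.2]
gripper_width: 1.0
gripper_force: 0.0
```

```bash
python3 - <<'E'
from h import *
im,w=snap('wrist','w3.png');s=r.observe();print(s['eef_pos'],s['orientation'])
b,d=snap('side','d5.png');sc,cs=snap('scene','s2.png')
np.save('w3c.npy',w,allow_pickle=True)
print('wrist');[print(*x) for x in labels(im,w,amin=100)]
print('side');[print(*x) for x in labels(b,d,box=(205,205,300,340))]
cv2.imwrite('pics/w3x.png',np.hstack([im[:,:420],cv2.resize(b[120:260,220:420],None,fx=1.9,fy=3,interpolation=2)])[:,:,::-1])
E
```

```text
[ 0.46934135 -0.15080521  0.2996809 ] [-3.14046620e+00  2.22489894e-03  1.56766064e+00]
wrist
[165.  393.5] [ 285.3 -516.2] 31.3 [74. 86.]
[187.7 332.9] [ 324.9 -397.8] 179.8 [21. 47.]
[260.5 300.6] [ 434.3 -344. ] 16.7 [25. 47.]
[257.7 280.2] [ 430.7 -310.7] 16.9 [11. 46.]
[503.1 275.6] [ 772.5 -298.2] 0.0 [106. 120.]
[252.1 240.9] [ 425.4 -250.5] 153.5 [25. 47.]
[260.  222.5] [ 436.4 -223.7] 153.6 [ 8. 44.]
[231.7 225.5] [ 398.6 -228.1] 62.8 [10. 57.]
[273.5 167.1] [ 455.1 -149. ] 5.5 [23. 45.]
[251.1  76.1] [430.7 -42. ] 159.0 [23. 46.]
[445.1  59.2] [645.4 -20.7] 151.1 [ 34. 127.]
side
[247.  309.6] [ 437.9 -341.5] 17.1 [25. 47.]
[242.4 278.8] [ 428.1 -248.7] 153.0 [25. 47.]
[229.9 275. ] [ 398.  -234.3] 62.8 [10. 42.]
[253.5 248.4] [ 458.4 -146.9] 5.1 [22. 44.]
[243.5 221.5] [434.5 -40.9] 161.3 [23. 44.]
```

View pics/w3x.png

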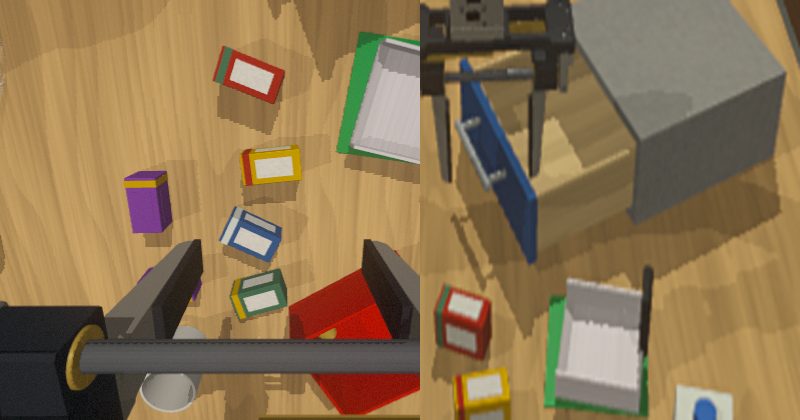

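The tray is empty and flat on its mat. Teas by wrist px: red (250,75), yellow (272,166), blue (251,238), green (260,298). Purple ones at (150,203) and (150,285) are not meant. Next I'll look at the drawer from above.

```bash
python3 - <<'E'
from h import *
go([.55,.05,.36],[np.pi,0,np.pi/2])
E
```

```text
turn [-0.  0. -0.] shift [199.  79. -60.]
```

Emit:
jog_arm(
  commands=[
    [[0, 0, 0], [50, 20, -15], 1],
    [[0, 0, 0], [100, 40, -30], 1],
    [[0, 0, 0], [150, 60, -45], 1],
    [[0, 0, 0], [200, 80, -60], 1],
    [[0, 0, 0], [200, 80, -60], 1],
  ],
)

```text
time: 14.18
eef_pos: [0.5521, 0.0572, 0.3599]
orientation: [3.141, -0.005, 1.581]
ft_force: [-0.2, 0.2, -0.0]
gripper_width: 0.999
gripper_force: 0.0
```

```bash
python3 - <<'E'
from h import *
im,w=snap('wrist','w4.png');s=r.observe();print(s['eef_pos'],s['orientation'],w)
np.save('w4c.npy',w,allow_pickle=True)
E
```

```text
[0.5514496  0.0539659  0.35892294] [-3.14016169e+00 -2.36353138e-03  1.57679443e+00] {'camera_matrix': array([[326.86301506,   0.        , 281.83065153],
       [  0.        , 326.86301506, 202.50403249],
       [  0.        ,   0.        ,   1.        ]]), 'D': array([0.00537521, 0.        , 0.        , 0.        , 0.        ]), 'position': array([0.55058526, 0.14062052, 0.51266934]), 'attitude': array([ 2.84311840e+00, -3.96557260e-04,  1.07986052e-02])}
```

View pics/w4.png

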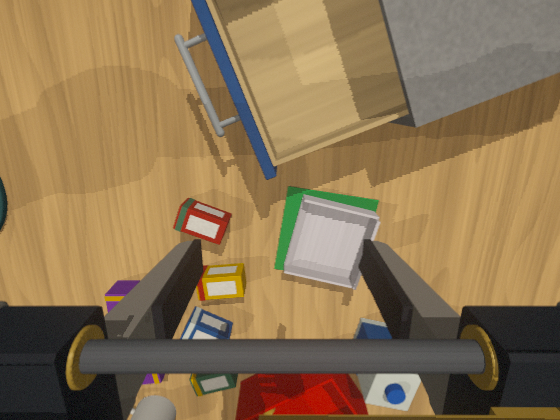

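The view shows the handle bar from (180,38) to (221,133), the front panel's near corner at (273,174), the unit's front top edge from (378,0) to (414,126), and the drawer empty.

```bash
python3 - <<'E'
from h import *
w=np.load('w4c.npy',allow_pickle=True).item(); d=viewer.calibration('side')
h=plane(w,[(180,38),(221,133)],.072);print('handle',h.round(3))
v=h[0]-h[1];ya=np.arctan2(v[1],v[0]);print('len',np.linalg.norm(v),'y dir',np.degrees(ya))
for a,b in [((180,38),(241,160.7)),((221,133),(259.5,182.7))]: print('tri',tri(w,a,d,b))
u=plane(w,[(378,0),(414,125)],.11);print('unit edge',u.round(3),np.degrees(np.arctan2(*(u[0]-u[1])[1::-1])))
print('front near corner outer top',plane(w,[(266,177),(275,172)],.096).round(3))
f=plane(w,[(195,3),(268,172)],.096);print('front edge dir',np.degrees(np.arctan2(*(f[0]-f[1])[1::-1])))
print('inner side rim corner front/back',plane(w,[(276,163),(407,114)],.088).round(3))
hc=h.mean(0); x=np.array([np.sin(ya),-np.cos(ya)]); y=np.array([-x[1],x[0]])
# handle centre->front face 35(+?) -> panel 15 -> inside front wall at x=-.078
o=hc[:2]+x*(.035+.015+.078);print('drawer_in',o,'yaw',np.degrees(np.arctan2(x[1],x[0])))
print('joint',((u.mean(0)[:2]-o)@x)+.078,)
E
```

```text
handle [[0.426 0.214 0.072]
 [0.471 0.1   0.072]]
len 0.12173466254486891 y dir 111.63835959912318
tri (array([0.42966189, 0.21237639, 0.07486014]), np.float64(0.005981882322407035))
tri (array([0.47844128, 0.09943053, 0.07285032]), np.float64(0.015131215159020885))
unit edge [[0.654 0.247 0.11 ]
 [0.71  0.116 0.11 ]] 113.19846144159743
front near corner outer top [[0.531 0.047 0.096]
 [0.543 0.054 0.096]]
front edge dir 113.02192978409094
inner side rim corner front/back [[0.544 0.064 0.088]
 [0.708 0.128 0.088]]
drawer_in [0.56722743 0.2041936 ] yaw 21.63835959912317
joint 0.17582742152056474
```

```bash
cat >> h.py <<'E'
def plan(*wp):
    """wp: (x,y,z,yawdeg); prints turn about tool z and shift for each leg, from the measured pose"""
    s=r.observe(); p=s['eef_pos']; A=R.from_euler('xyz',s['orientation'])
    for x,y,z,a in wp:
        B=R.from_euler('xyz',[np.pi,0,np.radians(a)])
        print((A.inv()*B).as_rotvec().round(3),(A.inv().apply(np.array([x,y,z])-p)*1000).round(0)); p=np.array([x,y,z]);A=B
O=np.array([.567,.2045]);X=np.array([np.cos(np.radians(22)),np.sin(np.radians(22))]);Y=np.array([-X[1],X[0]])
def dr(a,b,z): q=O+a*X+b*Y; return (q[0],q[1],z,22)
def teas():
    im,w=snap('wrist');print('wrist');[print(*x) for x in labels(im,w,amin=150,amax=4000)]
    b,d=snap('side');print('side');[print(*x) for x in labels(b,d,box=(205,205,300,345))]
E
python3 - <<'E'
from h import *
b,d=snap('side');[print(*x) for x in labels(b,d,box=(205,205,300,345))]
plan((.54,.0,.30,38),(.4325,-.0415,.20,-15),(.4325,-.0415,.12,-20),(.4325,-.0415,.033,-20))
E
```

```text
[242.2 278.6] [ 427.6 -247.9] 153.0 [24. 44.]
[253.5 248.4] [ 458.4 -146.9] 5.1 [22. 44.]
[243.5 221.5] [434.5 -40.9] 161.3 [23. 44.]
[-0.003  0.     0.91 ] [-52. -11.  58.]
[ 0.    -0.     0.925] [-110.  -33.  100.]
[ 0.    -0.     0.087] [ 0. -0. 80.]
[0. 0. 0.] [ 0. -0. 87.]
```

Emit:
jog_arm(
  commands=[
    [[0, 0, 0.18], [-52, -11, 58], 0.65],
    [[0, 0, 0.37], [-52, -11, 58], 0.65],
    [[0, 0, 0.55], [-52, -11, 58], 0.65],
    [[0, 0, 0.73], [-52, -11, 58], 0.65],
    [[0, 0, 0.91], [-52, -11, 58], 0.65],
  ],
)

```text
time: 14.9
eef_pos: [0.5392, -0.0035, 0.3003]
orientation: [-3.14, 0.002, 0.652]
ft_force: [-0.6, 0.4, 0.1]
gripper_width: 0.647
gripper_force: 0.0
```

Emit:
jog_arm(
  commands=[
    [[0, 0, 0.18], [-22, -7, 20], 0.65],
    [[0, 0, 0.37], [-44, -13, 40], 0.65],
    [[0, 0, 0.55], [-66, -20, 60], 0.65],
    [[0, 0, 0.73], [-88, -26, 80], 0.65],
    [[0, 0, 0.925], [-110, -33, 100], 0.65],
  ],
)

```text
time: 15.52
eef_pos: [0.4311, -0.0448, 0.2002]
orientation: [3.141, 0.002, -0.266]
ft_force: [0.8, 0.0, 0.4]
gripper_width: 0.646
gripper_force: 0.0
```

```bash
python3 - <<'E'
from h import *
s=r.observe();print(s['eef_pos'],s['orientation'],s['q'].round(2))
teas()
plan((.4325,-.0415,.12,-20),(.4325,-.0415,.033,-20))
E
```

```text
[ 0.43108836 -0.04484031  0.20021284] [ 3.14070822e+00  2.05299982e-03 -2.65822328e-01] [ 0.46  0.19 -0.47  2.11  0.11  0.87 -1.92]
wrist
[ 60.2 234. ] [450.1 188.7] 112.4 [ 33. 140.]
[482.2 176. ] [ 394.3 -235.4] 63.6 [ 9. 41.]
[277.9 191.3] [430.5 -41.9] 159.0 [24. 46.]
[496.7 139.6] [ 425.4 -250.7] 153.1 [25. 47.]
[468.9 117.7] [ 452.6 -228. ] 154.8 [12. 14.]
[381.9 137.2] [ 455.2 -149. ] 5.5 [24. 46.]
[553.  106.3] [ 443.1 -303.5] 16.9 [13. 30.]
side
[247.3 309.5] [ 438.4 -341.4] 18.4 [25. 46.]
[243.1 279.2] [ 429.5 -249.5] 152.1 [26. 44.]
[253.5 248.4] [ 458.4 -146.9] 5.1 [22. 44.]
[243.5 221.5] [434.5 -40.9] 161.3 [23. 44.]
[0.003 0.007 0.088] [ 3. -5. 79.]
[0. 0. 0.] [ 0. -0. 87.]
```

Emit:
jog_arm(
  commands=[
    [[0, 0, 0.088], [3, -4, 50], 0.65],
    [[0, 0, 0.088], [3, -4, 100], 0.65],
    [[0, 0, 0.088], [3, -4, 140], 0.65],
    [[0, 0, 0.088], [3, -4, 167], 0.65],
    [[0, 0, 0.088], [3, -4, 167], 0.65],
  ],
  squeeze=20,
)

```text
time: 16.25
eef_pos: [0.4356, -0.0401, 0.0329]
orientation: [3.14, 0.005, -0.343]
ft_force: [-0.1, -0.5, 0.3]
gripper_width: 0.651
gripper_force: 0.0
```

Emit:
jog_arm(
  commands=[
    [[0, 0, 0], [0, 0, 0], 0.3],
    [[0, 0, 0], [0, 0, 0], 0.3],
    [[0, 0, 0], [0, 0, 0], 0.3],
    [[0, 0, 0], [0, 0, 0], 0.3],
    [[0, 0, 0], [0, 0, 0], 0.3],
  ],
)

```text
time: 16.88
eef_pos: [0.4369, -0.0404, 0.0353]
orientation: [3.141, -0.001, -0.345]
ft_force: [-0.1, -0.4, 6.7]
gripper_width: 0.435
gripper_force: 20.0
```

Emit:
jog_arm(
  commands=[
    [[0, 0, 0], [0, 0, -30], 0.3],
    [[0, 0, 0], [0, 0, -75], 0.3],
    [[0, 0, 0], [0, 0, -120], 0.3],
    [[0, 0, 0], [0, 0, -160], 0.3],
    [[0, 0, 0], [0, 0, -160], 0.3],
  ],
)

```text
time: 17.5
eef_pos: [0.4379, -0.0404, 0.1972]
orientation: [3.141, -0.006, -0.345]
ft_force: [0.4, 0.2, 0.1]
gripper_width: 0.438
gripper_force: 20.0
```

```bash
python3 - <<'E'
from h import *
plan(dr(.05,.055,.19),dr(.05,.055,.061))
E
```

```text
[ 0.002 -0.005 -0.729] [  39. -348.    7.]
[0. 0. 0.] [  0.  -0. 129.]
```

Emit:
jog_arm(
  commands=[
    [[0, 0, -0.12], [6, -40, 0], 0.3],
    [[0, 0, -0.27], [12, -85, 0], 0.3],
    [[0, 0, -0.42], [18, -130, 0], 0.3],
    [[0, 0, -0.56], [22, -175, 0], 0.3],
    [[0, 0, -0.729], [26, -220, 0], 0.3],
  ],
)

```text
time: 18.12
eef_pos: [0.5346, 0.1591, 0.1925]
orientation: [-3.141, 0.004, 0.389]
ft_force: [-0.1, 0.1, 0.3]
gripper_width: 0.435
gripper_force: 20.0
```

```bash
python3 - <<'E'
from h import *
plan(dr(.055,.055,.19),dr(.055,.055,.061))
E
```

```text
[-0.001  0.004  0.005] [103. -84.   2.]
[0. 0. 0.] [  0.  -0. 129.]
```

Emit:
jog_arm(
  commands=[
    [[0, 0, 0], [35, -28, 0], 0.3],
    [[0, 0, 0], [70, -57, 0], 0.3],
    [[0, 0, 0], [103, -84, 0], 0.3],
    [[0, 0, 0], [103, -84, 2], 0.3],
    [[0, 0.004, 0.005], [103, -84, 2], 0.3],
  ],
)

```text
time: 18.75
eef_pos: [0.5979, 0.2737, 0.19]
orientation: [3.142, 0.001, 0.379]
ft_force: [0.5, -0.6, -1.4]
gripper_width: 0.435
gripper_force: 20.0
```

Emit:
jog_arm(
  commands=[
    [[0, 0, 0], [0, 0, 40], 0.3],
    [[0, 0, 0], [0, 0, 80], 0.3],
    [[0, 0, 0], [0, 0, 110], 0.3],
    [[0, 0, 0], [0, 0, 125], 0.3],
    [[0, 0, 0], [0, 0, 129], 0.3],
  ],
)

```text
time: 19.38
eef_pos: [0.5989, 0.2737, 0.0623]
orientation: [-3.141, -0.001, 0.378]
ft_force: [0.1, 0.1, -0.4]
gripper_width: 0.436
gripper_force: 20.0
```

Emit:
jog_arm(
  commands=[
    [[0, 0, 0], [0, 0, 0], 0.3],
    [[0, 0, 0], [0, 0, 0], 0.6],
    [[0, 0, 0], [0, 0, 0], 0.6],
    [[0, 0, 0], [0, 0, 0], 0.6],
    [[0, 0, 0], [0, 0, 0], 0.6],
  ],
)

```text
time: 20.0
eef_pos: [0.5992, 0.2749, 0.063]
orientation: [-3.141, -0.003, 0.379]
ft_force: [-0.0, 0.3, 0.4]
gripper_width: 0.598
gripper_force: 0.0
```

Emit:
jog_arm(
  commands=[
    [[0, 0, 0], [0, 0, -30], 0.6],
    [[0, 0, 0], [0, 0, -80], 0.6],
    [[0, 0, 0], [0, 0, -130], 0.6],
    [[0, 0, 0], [0, 0, -150], 0.65],
    [[0, 0, 0], [0, 0, -150], 0.65],
  ],
)

```text
time: 20.62
eef_pos: [0.5994, 0.2747, 0.2138]
orientation: [-3.141, -0.005, 0.379]
ft_force: [-0.1, -0.1, -0.0]
gripper_width: 0.649
gripper_force: 0.0
```

```bash
python3 - <<'E'
from h import *
plan((.51,.0,.2,14),(.4567,-.1480,.12,5.4),(.4567,-.148,.033,5.4))
b,d=snap('side','d6.png');[print(*x) for x in labels(b,d,box=(205,205,300,345))]
im,w=snap('wrist','w5.png');[print(*x) for x in labels(im,w,z=.067,amin=200,amax=8000)]
E
```

```text
[-0.001 -0.005  0.134] [-185.  222.   13.]
[-0.   -0.    0.15] [-88. 131.  80.]
[0. 0. 0.] [-0. -0. 87.]
[247.3 309.4] [ 437.4 -341.7] 16.3 [19. 44.]
[241.7 278.7] [ 427.8 -248. ] 153.0 [24. 45.]
[229.8 275. ] [ 397.7 -234.2] 62.8 [10. 42.]
[253.  248.3] [ 458.1 -146.9] 4.1 [22. 44.]
[535.8 262.9] [637.4  -3.5] 166.6 [93. 95.]
[281.3 198.2] [593.8 272.1] 21.1 [23. 45.]
```

Emit:
jog_arm(
  commands=[
    [[0, 0, 0.03], [-37, 44, 0], 0.65],
    [[0, 0, 0.06], [-74, 89, 0], 0.65],
    [[0, 0, 0.1], [-111, 133, 0], 0.65],
    [[0, 0, 0.134], [-148, 178, 10], 0.65],
    [[0, 0, 0.134], [-185, 222, 13], 0.65],
  ],
)

```text
time: 21.35
eef_pos: [0.5068, -0.0022, 0.1968]
orientation: [-3.139, 0.002, 0.244]
ft_force: [1.5, -1.3, -0.3]
gripper_width: 0.649
gripper_force: 0.0
```

Emit:
jog_arm(
  commands=[
    [[0, 0, 0.03], [-25, 38, 10], 0.65],
    [[0, 0, 0.08], [-50, 75, 20], 0.65],
    [[0, 0, 0.12], [-75, 112, 35], 0.65],
    [[0, 0, 0.15], [-88, 131, 35], 0.65],
    [[0, 0, 0.15], [-88, 131, 35], 0.65],
  ],
)

```text
time: 21.98
eef_pos: [0.455, -0.1492, 0.1633]
orientation: [-3.14, -0.001, 0.092]
ft_force: [0.1, 0.4, 0.5]
gripper_width: 0.647
gripper_force: 0.0
```

```bash
python3 - <<'E'
from h import *
s=r.observe();print(s['eef_pos'],s['orientation'])
teas()
plan((.4565,-.148,.033,5.4))
E
```

```text
[ 0.45498335 -0.14924457  0.16334873] [-3.13955038e+00 -8.45881514e-04  9.23383268e-02]
wrist
[535.  325.8] [ 351.4 -408.1] 52.5 [14. 35.]
[494.8 242.7] [ 434.2 -343.7] 17.1 [24. 46.]
[390.6 242.8] [ 424.9 -250.2] 153.3 [24. 46.]
[364.5 222. ] [ 442.8 -225.6] 153.3 [ 9. 42.]
[280.4 201.2] [ 455.  -148.6] 4.6 [23. 45.]
side
[247.3 309.7] [ 438.6 -342.3] 15.7 [21. 46.]
[241.9 278.5] [ 428. -247.] 153.3 [22. 45.]
[253.5 248.4] [ 458.4 -146.9] 5.1 [22. 44.]
[-0.002 -0.003  0.003] [ -0.   1. 131.]
```

Emit:
jog_arm(
  commands=[
    [[0, 0, 0], [0, 0, 40], 0.65],
    [[0, 0, 0], [0, 0, 80], 0.65],
    [[0, 0, 0], [0, 0, 115], 0.65],
    [[0, 0, 0], [0, 0, 130], 0.65],
    [[0, 0, 0], [0, 0, 130], 0.65],
  ],
)

```text
time: 22.7
eef_pos: [0.4562, -0.147, 0.0337]
orientation: [-3.139, -0.001, 0.097]
ft_force: [-0.0, -0.4, 0.4]
gripper_width: 0.649
gripper_force: 0.0
```

Emit:
jog_arm(
  commands=[
    [[0, 0, 0], [0, 0, 0], 0.3],
    [[0, 0, 0], [0, 0, 0], 0.3],
    [[0, 0, 0], [0, 0, 0], 0.3],
    [[0, 0, 0], [0, 0, 0], 0.3],
    [[0, 0, 0], [0, 0, 0], 0.3],
  ],
)

```text
time: 23.32
eef_pos: [0.4567, -0.1485, 0.035]
orientation: [-3.141, -0.004, 0.095]
ft_force: [-1.1, 0.5, 7.1]
gripper_width: 0.432
gripper_force: 20.0
```

Emit:
jog_arm(
  commands=[
    [[0, 0, 0], [0, 0, -30], 0.3],
    [[0, 0, 0], [0, 0, -75], 0.3],
    [[0, 0, 0], [0, 0, -120], 0.3],
    [[0, 0, 0], [0, 0, -160], 0.3],
    [[0, 0, 0], [0, 0, -160], 0.3],
  ],
)

```text
time: 23.95
eef_pos: [0.4572, -0.1493, 0.1969]
orientation: [3.139, -0.008, 0.094]
ft_force: [-0.7, -0.8, -1.9]
gripper_width: 0.429
gripper_force: 20.0
```

```bash
python3 - <<'E'
from h import *
plan((.53,0,.2,14),dr(.05,-.055,.2),dr(.05,-.055,.062))
E
```

```text
[ 0.003 -0.007 -0.15 ] [  87. -142.   -3.]
[-0.    0.   -0.14] [ 143. -142.   -0.]
[0. 0. 0.] [  0.  -0. 138.]
```

Emit:
jog_arm(
  commands=[
    [[0, 0, -0.03], [18, -28, 0], 0.3],
    [[0, 0, -0.06], [35, -57, 0], 0.3],
    [[0, 0, -0.1], [52, -85, 0], 0.3],
    [[0, 0, -0.13], [70, -114, 0], 0.3],
    [[0, 0, -0.15], [87, -142, -3], 0.3],
  ],
)

```text
time: 24.58
eef_pos: [0.528, 0.0019, 0.1956]
orientation: [-3.14, 0.0, 0.246]
ft_force: [1.0, -0.6, -1.3]
gripper_width: 0.432
gripper_force: 20.0
```

Emit:
jog_arm(
  commands=[
    [[0, 0, -0.03], [29, -29, 0], 0.3],
    [[0, 0, -0.06], [58, -58, 0], 0.3],
    [[0, 0, -0.1], [86, -86, 0], 0.3],
    [[0, 0, -0.14], [115, -115, 0], 0.3],
    [[0, 0, -0.14], [143, -142, 0], 0.3],
  ],
)

```text
time: 25.2
eef_pos: [0.6327, 0.1743, 0.1957]
orientation: [-3.141, 0.0, 0.385]
ft_force: [-0.1, -0.3, -0.6]
gripper_width: 0.433
gripper_force: 20.0
```

```bash
python3 - <<'E'
from h import *
print(r.observe()['eef_pos']);plan(dr(.05,-.055,.062))
E
```

```text
[0.63272922 0.17426202 0.19565263]
[-0.001  0.     0.001] [  0.   2. 134.]
```

Emit:
jog_arm(
  commands=[
    [[0, 0, 0], [0, 2, 40], 0.3],
    [[0, 0, 0], [0, 2, 80], 0.3],
    [[0, 0, 0], [0, 2, 115], 0.3],
    [[0, 0, 0], [0, 2, 130], 0.3],
    [[0, 0, 0], [0, 2, 133], 0.3],
  ],
)

```text
time: 25.82
eef_pos: [0.6332, 0.1717, 0.0634]
orientation: [-3.141, -0.0, 0.385]
ft_force: [0.1, -0.1, -0.8]
gripper_width: 0.433
gripper_force: 20.0
```

Emit:
jog_arm(
  commands=[
    [[0, 0, 0], [0, 0, 0], 0.3],
    [[0, 0, 0], [0, 0, 0], 0.6],
    [[0, 0, 0], [0, 0, 0], 0.6],
    [[0, 0, 0], [0, 0, 0], 0.6],
    [[0, 0, 0], [0, 0, 0], 0.6],
  ],
)

```text
time: 26.45
eef_pos: [0.6341, 0.1719, 0.065]
orientation: [-3.141, -0.003, 0.385]
ft_force: [-0.4, -0.2, 0.2]
gripper_width: 0.598
gripper_force: 0.0
```

Emit:
jog_arm(
  commands=[
    [[0, 0, 0], [0, 0, -30], 0.6],
    [[0, 0, 0], [0, 0, -80], 0.6],
    [[0, 0, 0], [0, 0, -130], 0.6],
    [[0, 0, 0], [0, 0, -150], 0.65],
    [[0, 0, 0], [0, 0, -150], 0.65],
  ],
)

```text
time: 27.08
eef_pos: [0.6342, 0.1717, 0.2157]
orientation: [3.142, -0.004, 0.385]
ft_force: [0.4, 0.2, 0.1]
gripper_width: 0.651
gripper_force: 0.0
```

```bash
python3 - <<'E'
from h import *
plan((.53,-.03,.2,0),(.4265,-.249,.18,-27))
im,w=snap('wrist','w6.png');[print(*x) for x in labels(im,w,z=.067,amin=200,amax=8000)]
b,d=snap('side');[print(*x) for x in labels(b,d,box=(205,205,300,345))]
E
```

```text
[-0.001 -0.004  0.385] [-172.  148.   15.]
[ 0.    -0.     0.471] [-104.  219.   20.]
[281.4 193.2] [633.4 171.4] 21.4 [23. 45.]
[167.3 192.3] [593.4 272.4] 22.4 [24. 45.]
[247.6 309.2] [ 437.6 -341.7] 16.6 [25. 46.]
[242.3 278.6] [ 428.6 -248.4] 153.0 [24. 46.]
[229.8 275. ] [ 397.7 -234.2] 62.8 [10. 42.]
```

Yellow is in place too. Blue next.

Emit:
jog_arm(
  commands=[
    [[0, 0, 0.08], [-35, 30, 0], 0.65],
    [[0, 0, 0.16], [-70, 60, 0], 0.65],
    [[0, 0, 0.24], [-105, 90, 0], 0.65],
    [[0, 0, 0.32], [-140, 120, 10], 0.65],
    [[0, 0, 0.385], [-172, 148, 15], 0.65],
  ],
)

```text
time: 27.8
eef_pos: [0.5275, -0.0318, 0.1967]
orientation: [-3.14, 0.002, -0.003]
ft_force: [0.5, 0.1, 0.7]
gripper_width: 0.645
gripper_force: 0.0
```

Emit:
jog_arm(
  commands=[
    [[0, 0, 0.1], [-21, 44, 4], 0.65],
    [[0, 0, 0.2], [-42, 88, 8], 0.65],
    [[0, 0, 0.3], [-63, 132, 12], 0.65],
    [[0, 0, 0.4], [-84, 176, 16], 0.65],
    [[0, 0, 0.471], [-104, 219, 20], 0.65],
  ],
)

```text
time: 28.42
eef_pos: [0.4238, -0.25, 0.1767]
orientation: [-3.139, 0.002, -0.474]
ft_force: [1.0, 0.2, -0.8]
gripper_width: 0.65
gripper_force: 0.0
```

```bash
python3 - <<'E'
from h import *
s=r.observe();print(s['eef_pos'],s['orientation'])
teas()
plan((.4265,-.2495,.033,-27))
E
```

```text
[ 0.42376325 -0.25001212  0.17671048] [-3.13922772e+00  2.44777847e-03 -4.74054883e-01]
wrist
[280.5 232. ] [ 394.6 -234.5] 62.9 [ 9. 40.]
[279.8 196. ] [ 424.9 -249.2] 153.5 [24. 46.]
[372.  139.8] [ 434.  -343.3] 17.0 [25. 47.]
side
[247.4 309.5] [ 438.4 -341.4] 18.3 [26. 46.]
[239.5 291. ] [ 420.7 -286.2] 153.6 [10. 44.]
[242.7 279. ] [ 428.1 -249.2] 153.0 [26. 47.]
[228.9 279.5] [ 394.1 -248.3] 75.5 [17. 70.]
[-0.     0.004 -0.01 ] [  3.  -6. 143.]
```

```bash
python3 - <<'E'
from h import *
s=r.observe();print(s['eef_pos'],s['orientation']);plan((.4265,-.2495,.033,-27))
E
```

```text
[ 0.42162675 -0.25351062  0.1761657 ] [-3.14142865  0.00399906 -0.48093724]
[-0.     0.004 -0.01 ] [  3.  -6. 143.]
```

Emit:
jog_arm(
  commands=[
    [[0, 0, -0.01], [3, -6, 40], 0.65],
    [[0, 0, -0.01], [3, -6, 85], 0.65],
    [[0, 0, -0.01], [3, -6, 125], 0.65],
    [[0, 0, -0.01], [3, -6, 142], 0.65],
    [[0, 0, -0.01], [3, -6, 142], 0.65],
  ],
)

```text
time: 29.15
eef_pos: [0.4309, -0.2438, 0.0355]
orientation: [-3.139, 0.002, -0.46]
ft_force: [-0.0, 0.0, 0.2]
gripper_width: 0.649
gripper_force: 0.0
```

Emit:
jog_arm(
  commands=[
    [[0, 0, 0], [0, 0, 0], 0.3],
    [[0, 0, 0], [0, 0, 0], 0.3],
    [[0, 0, 0], [0, 0, 0], 0.3],
    [[0, 0, 0], [0, 0, 0], 0.3],
    [[0, 0, 0], [0, 0, 0], 0.3],
  ],
)

```text
time: 29.78
eef_pos: [0.4323, -0.2455, 0.0379]
orientation: [-3.14, -0.003, -0.461]
ft_force: [-1.1, -0.3, 7.0]
gripper_width: 0.435
gripper_force: 20.0
```

Emit:
jog_arm(
  commands=[
    [[0, 0, 0], [0, 0, -30], 0.3],
    [[0, 0, 0], [0, 0, -75], 0.3],
    [[0, 0, 0], [0, 0, -120], 0.3],
    [[0, 0, 0], [0, 0, -160], 0.3],
    [[0, 0, 0], [0, 0, -160], 0.3],
  ],
)

```text
time: 30.4
eef_pos: [0.433, -0.246, 0.1999]
orientation: [-3.141, -0.008, -0.461]
ft_force: [-0.0, 0.1, -1.0]
gripper_width: 0.433
gripper_force: 20.0
```

```bash
python3 - <<'E'
from h import *
plan((.48,-.02,.2,0),dr(-.034,.055,.2))
E
```

```text
[ 0.001 -0.008 -0.461] [ -58. -223.   -0.]
[ 0.     0.    -0.384] [  35. -263.   -0.]
```

Emit:
jog_arm(
  commands=[
    [[0, 0, -0.09], [-12, -44, 0], 0.3],
    [[0, 0, -0.18], [-23, -89, 0], 0.3],
    [[0, 0, -0.27], [-35, -134, 0], 0.3],
    [[0, 0, -0.36], [-46, -178, 0], 0.3],
    [[0, 0, -0.461], [-58, -223, 0], 0.3],
  ],
)

```text
time: 31.02
eef_pos: [0.4778, -0.0183, 0.196]
orientation: [-3.14, -0.0, 0.003]
ft_force: [0.7, -0.1, -2.0]
gripper_width: 0.434
gripper_force: 20.0
```

Emit:
jog_arm(
  commands=[
    [[0, 0, -0.08], [7, -52, 0], 0.3],
    [[0, 0, -0.16], [14, -105, 0], 0.3],
    [[0, 0, -0.24], [21, -158, 0], 0.3],
    [[0, 0, -0.32], [28, -210, 0], 0.3],
    [[0, 0, -0.384], [35, -260, 0], 0.3],
  ],
)

```text
time: 31.65
eef_pos: [0.5129, 0.2417, 0.1961]
orientation: [-3.141, -0.0, 0.386]
ft_force: [0.5, -0.1, -0.1]
gripper_width: 0.43
gripper_force: 20.0
```

Emit:
jog_arm(
  commands=[
    [[0, 0, 0], [0, 0, 0], 0.3],
  ],
)

```text
time: 31.78
eef_pos: [0.5118, 0.245, 0.1963]
orientation: [-3.138, -0.001, 0.391]
ft_force: [0.1, -0.8, -1.0]
gripper_width: 0.432
gripper_force: 20.0
```

```bash
python3 - <<'E'
from h import *
print(r.observe()['eef_pos']);plan(dr(-.030,.055,.065))
E
```

```text
[0.51178847 0.24501211 0.19634962]
[-0.004 -0.001  0.007] [  6.   4. 131.]
```

Emit:
jog_arm(
  commands=[
    [[0, 0, 0.007], [6, 2, 30], 0.3],
    [[0, 0, 0.007], [6, 2, 70], 0.3],
    [[0, 0, 0.007], [6, 2, 105], 0.3],
    [[0, 0, 0.007], [6, 2, 125], 0.3],
    [[0, 0, 0.007], [6, 2, 131], 0.3],
  ],
)

```text
time: 32.4
eef_pos: [0.5237, 0.2409, 0.0694]
orientation: [3.14, -0.009, 0.376]
ft_force: [0.8, -4.4, 30.4]
gripper_width: 0.438
gripper_force: 20.0
```

Emit:
jog_arm(
  commands=[
    [[0, 0, 0], [0, 0, 0], 0.3],
    [[0, 0, 0], [0, 0, 0], 0.6],
    [[0, 0, 0], [0, 0, 0], 0.6],
    [[0, 0, 0], [0, 0, 0], 0.6],
    [[0, 0, 0], [0, 0, 0], 0.6],
  ],
)

```text
time: 33.02
eef_pos: [0.5198, 0.2408, 0.0662]
orientation: [-3.141, -0.001, 0.377]
ft_force: [0.2, 0.1, -0.5]
gripper_width: 0.6
gripper_force: 0.0
```

Emit:
jog_arm(
  commands=[
    [[0, 0, 0], [0, 0, -30], 0.6],
    [[0, 0, 0], [0, 0, -80], 0.6],
    [[0, 0, 0], [0, 0, -130], 0.6],
    [[0, 0, 0], [0, 0, -150], 0.65],
    [[0, 0, 0], [0, 0, -150], 0.65],
  ],
)

```text
time: 33.65
eef_pos: [0.5203, 0.2408, 0.2173]
orientation: [-3.141, -0.004, 0.377]
ft_force: [0.6, 0.3, -1.0]
gripper_width: 0.65
gripper_force: 0.0
```

```bash
python3 - <<'E'
from h import *
im,w=snap('wrist','w7.png');[print(*x) for x in labels(im,w,z=.067,amin=200,amax=8000)]
b,d=snap('side');[print(*x) for x in labels(b,d,box=(205,205,300,345))]
plan((.48,-.05,.2,18),(.436,-.3425,.16,17))
E
```

```text
[300.2 292.5] [432.6 180.1] 111.6 [28. 77.]
[283.3 227.1] [488.1 225.7] 111.6 [11. 49.]
[283.2 192.8] [520.7 238.7] 21.6 [28. 45.]
[540.7 194.2] [599.4  16.3] 35.6 [ 59. 120.]
[371.5 113.5] [617.3 192.5] 22.2 [ 5. 43.]
[400.9 113.8] [627. 168.] 22.1 [24. 45.]
[279.  112.7] [587.6 269.9] 22.2 [24. 45.]
[388.9  17.5] [694.1 209.8] 111.5 [24. 86.]
[245.2  17. ] [649.1 321.6] 111.7 [ 26. 158.]
[247.2 309.7] [ 437.8 -341.6] 18.3 [25. 47.]
[-0.     0.     0.062] [-143.  255.   15.]
[ 0.    -0.     0.017] [-132.  265.   40.]
```

View pics/w7.png

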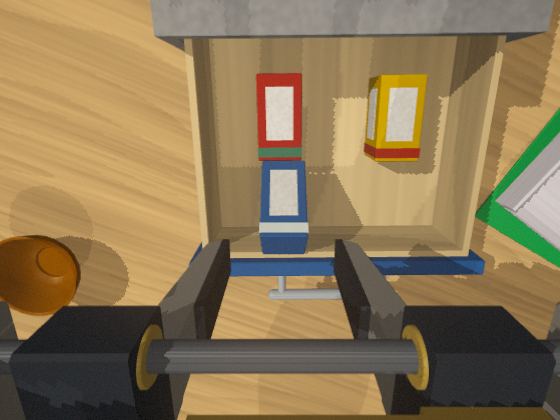

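```bash
python3 - <<'E'
from h import *
b,d=snap('side');[print(*x) for x in labels(b,d,z=.067,box=(240,110,350,205),amin=15)]
b,d=snap('scene');print();[print(*x) for x in labels(b,d,z=.067,box=(280,200,380,270),amin=15)]
E
```

```text
[304.8 168. ] [629.6 170.6] 22.6 [21. 42.]
[289.3 150.2] [591. 272.] 20.3 [21. 42.]

[343.9 249.6] [586.2 269. ] 21.7 [18. 33.]
[308.9 247.1] [626.  168.9] 19.9 [22. 35.]
[343.5 230.3] [501.4 233.8] 21.1 [23. 71.]
[344.5 219.6] [449.6 217.2] 117.7 [16. 44.]
```

The view shows red (280,115) and yellow (400,115) flat in the drawer. Blue (283,205) overlaps the front wall at v≈240–252, so it is propped on the front wall, and the drawer has come out about 6 mm. I'll slide red and yellow further back first, then reseat blue.

```bash
python3 - <<'E'
from h import *
plan((.588,.2703,.15,22),(.588,.2703,.062,22))
w=viewer.calibration('wrist')
O2=np.array([.561,.202])
for n,p,z in [('wall inner top',(430,240),.088),('panel back top',(430,252),.096),('panel front top',(430,273),.096),('unit',(350,38),.11),('blue far corner',(285,252),.1),('side rims',(205,220),.088),('side rim R',(470,220),.088)]:
    q=plane(w,[p],z)[0,:2]-O2; print(n,(q@X*1000).round(0),(q@Y*1000).round(0))
E
```

```text
[-0.001  0.001 -0.007] [75. -3. 65.]
[0. 0. 0.] [ 0. -0. 88.]
wall inner top -65.0 -86.0
panel back top -74.0 -84.0
panel front top -95.0 -87.0
unit 101.0 1.0
blue far corner -71.0 48.0
side rims -44.0 121.0
side rim R -46.0 -120.0
```

Emit:
jog_arm(
  commands=[
    [[0, 0, 0], [40, -2, 20], 0.6],
    [[0, 0, -0.007], [75, -3, 65], 0.6],
    [[0, 0, -0.007], [75, -3, 110], 0.6],
    [[0, 0, -0.007], [75, -3, 145], 0.6],
    [[0, 0, -0.007], [75, -3, 153], 0.6],
  ],
)

```text
time: 34.48
eef_pos: [0.5863, 0.2704, 0.0596]
orientation: [-3.141, 0.005, 0.385]
ft_force: [-0.3, -0.1, 0.9]
gripper_width: 0.599
gripper_force: 0.0
```

Emit:
jog_arm(
  commands=[
    [[0, 0, 0], [0, 0, 0], 0.3],
    [[0, 0, 0], [0, 0, 0], 0.3],
    [[0, 0, 0], [0, 0, 0], 0.3],
    [[0, 0, 0], [0, 0, 0], 0.3],
    [[0, 0, 0], [0, 0, 0], 0.3],
  ],
)

```text
time: 35.1
eef_pos: [0.5896, 0.2716, 0.065]
orientation: [-3.141, -0.004, 0.384]
ft_force: [0.2, -0.4, 5.4]
gripper_width: 0.437
gripper_force: 20.0
```

Emit:
jog_arm(
  commands=[
    [[0, 0, 0], [0, 0, -4], 0.3],
    [[0, 0, 0], [10, 0, -4], 0.3],
    [[0, 0, 0], [24, 0, -4], 0.3],
    [[0, 0, 0], [28, 0, -4], 0.3],
    [[0, 0, 0], [28, 0, 0], 0.3],
  ],
)

```text
time: 35.72
eef_pos: [0.6156, 0.2823, 0.0647]
orientation: [-3.141, -0.004, 0.384]
ft_force: [0.3, -2.3, 17.6]
gripper_width: 0.434
gripper_force: 20.0
```

Emit:
jog_arm(
  commands=[
    [[0, 0, 0], [0, 0, 0], 0.6],
    [[0, 0, 0], [0, 0, 0], 0.6],
    [[0, 0, 0], [0, 0, 0], 0.6],
    [[0, 0, 0], [0, 0, -50], 0.6],
    [[0, 0, 0], [-30, 0, -100], 0.6],
  ],
)

```text
time: 36.35
eef_pos: [0.5872, 0.2707, 0.1643]
orientation: [-3.14, -0.002, 0.383]
ft_force: [-0.1, -0.1, 0.6]
gripper_width: 0.599
gripper_force: 0.0
```

```bash
python3 - <<'E'
from h import *
print(r.observe()['eef_pos'])
im,w=snap('wrist','w8.png');[print(*x) for x in labels(im,w,z=.067,amin=200,amax=8000)]
plan((.6275,.169,.15,22),(.6275,.169,.062,22))
E
```

```text
[0.58717684 0.27073039 0.16425776]
[319.2 393.6] [429.5 165.2] 112.1 [ 17. 102.]
[549.5 274.9] [614.4  39.8] 36.0 [26. 66.]
[286.  247.5] [558.2 254.8] 112.0 [20. 24.]
[418.3 210.9] [627.1 167.9] 22.1 [24. 46.]
[384.6 203.3] [622.1 195.9] 22.2 [ 6. 45.]
[419.8  22.6] [744.6 232.3] 77.5 [18. 37.]
[-0.001 -0.008  0.001] [ -0. 111.  21.]
[0. 0. 0.] [ 0. -0. 88.]
```

Emit:
jog_arm(
  commands=[
    [[0, 0, 0], [0, 50, 0], 0.6],
    [[0, 0, 0], [0, 111, 0], 0.6],
    [[0, 0, 0], [0, 111, 45], 0.6],
    [[0, 0, 0], [0, 111, 90], 0.6],
    [[0, 0, 0], [0, 111, 103], 0.6],
  ],
)

```text
time: 37.02
eef_pos: [0.6266, 0.1668, 0.0577]
orientation: [-3.14, 0.003, 0.384]
ft_force: [0.6, 0.3, -0.0]
gripper_width: 0.601
gripper_force: 0.0
```

Emit:
jog_arm(
  commands=[
    [[0, 0, 0], [0, 0, 0], 0.6],
    [[0, 0, 0], [0, 0, 0], 0.3],
    [[0, 0, 0], [0, 0, 0], 0.3],
    [[0, 0, 0], [0, 0, 0], 0.3],
    [[0, 0, 0], [0, 0, 0], 0.3],
  ],
)

```text
time: 37.65
eef_pos: [0.6295, 0.1686, 0.0626]
orientation: [-3.141, -0.005, 0.384]
ft_force: [0.0, 0.9, 6.6]
gripper_width: 0.434
gripper_force: 20.0
```

Emit:
jog_arm(
  commands=[
    [[0, 0, 0], [0, 0, -4], 0.3],
    [[0, 0, 0], [10, 0, -4], 0.3],
    [[0, 0, 0], [22, 0, -4], 0.3],
    [[0, 0, 0], [26, 0, -4], 0.3],
    [[0, 0, 0], [26, 0, -2], 0.3],
  ],
)

```text
time: 38.28
eef_pos: [0.6529, 0.1778, 0.0626]
orientation: [-3.141, -0.002, 0.384]
ft_force: [-2.8, -1.3, 14.8]
gripper_width: 0.432
gripper_force: 20.0
```

Emit:
jog_arm(
  commands=[
    [[0, 0, 0], [0, 0, 0], 0.6],
    [[0, 0, 0], [0, 0, 0], 0.6],
    [[0, 0, 0], [0, 0, 0], 0.6],
    [[0, 0, 0], [0, 0, -50], 0.6],
    [[0, 0, 0], [-30, 0, -110], 0.6],
  ],
)

```text
time: 38.9
eef_pos: [0.6266, 0.1672, 0.1689]
orientation: [-3.14, -0.002, 0.384]
ft_force: [1.3, -0.3, 0.9]
gripper_width: 0.601
gripper_force: 0.0
```

Emit:
jog_arm(
  commands=[
    [[0, 0, 0], [-20, -25, -30], 0.6],
    [[0, 0, 0], [-40, -50, -60], 0.6],
    [[0, 0, 0], [-60, -50, -60], 0.6],
    [[0, 0, 0], [-60, -50, -60], 0.6],
  ],
)

```text
time: 39.4
eef_pos: [0.5513, 0.1903, 0.2291]
orientation: [3.141, -0.003, 0.384]
ft_force: [0.5, -0.1, -0.2]
gripper_width: 0.599
gripper_force: 0.0
```

```bash
python3 - <<'E'
from h import *
print(r.observe()['eef_pos'])
im,w=snap('wrist','w9.png');[print(*x) for x in labels(im,w,z=.067,amin=200,amax=8000)]
np.save('w9c.npy',w,allow_pickle=True)
E
```

```text
[0.55134266 0.19027684 0.22909061]
[283.7 294.3] [445.  149.5] 113.3 [ 27. 116.]
[335.9  96.5] [651.  176.5] 22.0 [24. 44.]
[214.  91.] [613.7 281.3] 22.1 [24. 45.]
```

View pics/w9.png

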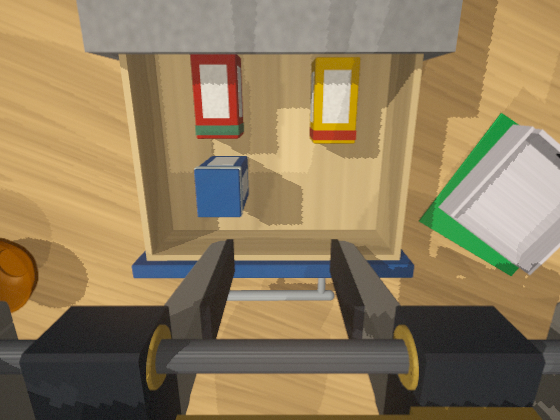

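Red (215,92) and yellow (336,98) are now at the back. Blue (221,190) now stands upright on its end. I'll topple it sideways with closed fingers, then regrip and place it properly.

```bash
python3 - <<'E'
from h import *
w=np.load('w9c.npy',allow_pickle=True).item();O2=np.array([.561,.202])
q=plane(w,[(197,169),(245,169),(197,215),(241,215)],.098)[:,:2];c=q.mean(0);print(q.round(3),c,[((p-O2)@X).round(3) for p in q],[((p-O2)@Y).round(3) for p in q])
a=c+.05*Y; plan((a[0],a[1],.19,22),(a[0],a[1],.110,22))
E
```

```text
[[0.548 0.269]
 [0.564 0.23 ]
 [0.507 0.256]
 [0.522 0.218]] [0.53549792 0.24312735] [np.float64(0.013), np.float64(0.013), np.float64(-0.03), np.float64(-0.03)] [np.float64(0.067), np.float64(0.024), np.float64(0.07), np.float64(0.03)]
[ 0.    -0.003 -0.001] [   4. -105.   39.]
[0. 0. 0.] [ 0. -0. 80.]
```

Emit:
jog_arm(
  commands=[
    [[0, 0, 0], [4, -50, 10], 0],
    [[0, 0, 0], [4, -105, 39], 0],
    [[0, 0, 0], [4, -105, 39], 0],
    [[0, 0, 0], [4, -105, 39], 0],
    [[0, 0, 0], [4, -105, 39], 0],
  ],
)

```text
time: 40.08
eef_pos: [0.5179, 0.2881, 0.1896]
orientation: [-3.142, -0.003, 0.381]
ft_force: [-0.7, 0.5, -0.0]
gripper_width: 0.08
gripper_force: 0.0
```

Emit:
jog_arm(
  commands=[
    [[0, 0, 0], [0, 0, 0], 0],
    [[0, 0, 0], [0, 0, 40], 0],
    [[0, 0, 0], [0, 0, 75], 0],
    [[0, 0, 0], [0, 0, 81], 0],
    [[0, 0, 0], [0, 0, 81], 0],
  ],
)

```text
time: 40.7
eef_pos: [0.5172, 0.2897, 0.1093]
orientation: [-3.141, -0.003, 0.383]
ft_force: [0.5, -0.3, -0.4]
gripper_width: 0.004
gripper_force: 0.0
```

Emit:
jog_arm(
  commands=[
    [[0, 0, 0], [0, 8, 0], 0],
    [[0, 0, 0], [0, 16, 0], 0],
    [[0, 0, 0], [0, 24, 0], 0],
    [[0, 0, 0], [0, 32, 0], 0],
    [[0, 0, 0], [0, 40, 0], 0],
  ],
)

```text
time: 41.32
eef_pos: [0.5319, 0.2519, 0.1086]
orientation: [-3.141, -0.002, 0.384]
ft_force: [0.1, 0.3, 0.4]
gripper_width: 0.006
gripper_force: 0.1
```

Emit:
jog_arm(
  commands=[
    [[0, 0, 0], [0, 8, 0], 0],
    [[0, 0, 0], [0, 16, 0], 0],
    [[0, 0, 0], [0, 16, 0], 0],
    [[0, 0, 0], [0, 0, -60], 0],
    [[0, 0, 0], [-20, 0, -110], 0.65],
  ],
)

```text
time: 41.95
eef_pos: [0.5125, 0.2471, 0.2201]
orientation: [-3.139, -0.003, 0.386]
ft_force: [0.9, -0.2, 0.5]
gripper_width: 0.088
gripper_force: 0.0
```

```bash
python3 - <<'E'
from h import *
print(r.observe()['eef_pos']);O2=np.array([.561,.202])
im,w=snap('wrist','w10.png');[print(*x) for x in labels(im,w,z=.067,amin=100,amax=8000)]
np.save('w10c.npy',w,allow_pickle=True)
h=cv2.cvtColor(im,cv2.COLOR_RGB2HSV);m=((h[...,0]>100)&(h[...,0]<125)&(h[...,1]>110)&(h[...,2]>40)).astype('uint8')
for k in cv2.findContours(m,0,1)[0]:
    if cv2.contourArea(k)>150:
        e=cv2.boxPoints(cv2.minAreaRect(k));q=plane(w,e,.062)[:,:2]-O2;print(cv2.contourArea(k),e.round(0).tolist(),(q@X*1000).round(0),(q@Y*1000).round(0))
E
```

```text
[0.51251279 0.24710767 0.22012231]
[349.4 288.3] [440.4 139.5] 112.3 [10. 38.]
[284.7 282.8] [422.6 209.6] 22.5 [14. 27.]
[350.3 171.9] [555. 194.] 112.2 [21. 46.]
[348.5 145.4] [577.1 206.4] 112.2 [ 3. 46.]
[384.3 166.4] [571.1 165. ] 34.6 [18. 52.]
[543.6 192.5] [597.   20.1] 36.2 [ 52. 106.]
[385.   91.5] [632.5 197.8] 22.2 [ 6. 26.]
[416.9  78.4] [651.6 176.1] 21.8 [24. 45.]
[289.3  72.8] [613.8 280.9] 21.9 [24. 46.]
[397.2  11.8] [688.5 220.2] 112.1 [ 20. 114.]
[294.4  12.4] [658.2 295.1] 22.1 [12. 20.]
[214.7  13.2] [633.7 355.1] 112.2 [20. 81.]
220.0 [[275.0, 252.0], [289.0, 252.0], [289.0, 268.0], [275.0, 268.0]] [ -95.  -95. -113. -113.] [67. 52. 52. 67.]
585.0 [[199.0, 255.0], [247.0, 252.0], [248.0, 267.0], [200.0, 271.0]] [ -99.  -94. -113. -117.] [147.  96.  95. 147.]
2535.0 [[317.0, 268.0], [317.0, 246.0], [492.0, 246.0], [492.0, 268.0]] [-113.  -88.  -87. -112.] [  22.   23. -157. -162.]
2879.5 [[314.0, 148.0], [382.0, 148.0], [382.0, 193.0], [314.0, 193.0]] [ 13.  14. -30. -31.] [ 30. -35. -39.  28.]
```

Blue is lying flat at (348,170), across the drawer. I'll regrip it with the tool turned 90° and set it lengthwise in front of red.

```bash
python3 - <<'E'
from h import *
w=np.load('w10c.npy',allow_pickle=True).item();p=plane(w,[(350.3,171.9)],.062)[0];print(p)
plan((p[0],p[1],.2,112),(p[0],p[1],.055,112),(p[0],p[1],.2,112),tuple(np.array([.561,.202])-.015*X+.055*Y)+(.2,22))
E
```

```text
[0.55464074 0.19270013 0.062     ]
[ 0.007 -0.009 -1.568] [18. 67. 26.]
[0. 0. 0.] [  0.  -0. 145.]
[0. 0. 0.] [   0.    0. -145.]
[ 0.    -0.     1.571] [61. -6. -0.]
```

Emit:
jog_arm(
  commands=[
    [[0, 0, -0.18], [10, 35, 10], 0.62],
    [[0, 0, -0.36], [18, 67, 20], 0.62],
    [[0, 0, -0.54], [18, 67, 20], 0.62],
    [[0, 0, -0.72], [18, 67, 20], 0.62],
    [[0, 0, -0.9], [18, 67, 20], 0.62],
  ],
)

```text
time: 42.62
eef_pos: [0.5545, 0.1898, 0.1983]
orientation: [3.14, -0.002, 1.29]
ft_force: [-0.6, -0.2, 0.3]
gripper_width: 0.625
gripper_force: 0.0
```

Emit:
jog_arm(
  commands=[
    [[0, 0, -0.18], [0, 0, 0], 0.62],
    [[0, 0, -0.36], [0, 0, 0], 0.62],
    [[0, 0, -0.54], [0, 0, 0], 0.62],
    [[0, 0, -0.668], [0, 0, 0], 0.62],
    [[0, 0, -0.668], [0, 0, 0], 0.62],
  ],
)

```text
time: 43.25
eef_pos: [0.5545, 0.1898, 0.1981]
orientation: [3.14, -0.001, 1.951]
ft_force: [-0.6, 0.0, 0.1]
gripper_width: 0.62
gripper_force: 0.0
```

Emit:
jog_arm(
  commands=[
    [[0, 0, 0], [0, 0, 0], 0.62],
  ],
)

```text
time: 43.38
eef_pos: [0.5546, 0.1897, 0.1984]
orientation: [3.139, -0.001, 1.95]
ft_force: [-0.9, -0.6, 0.1]
gripper_width: 0.616
gripper_force: 0.0
```

```bash
python3 - <<'E'
from h import *
print(r.observe()['eef_pos'],r.observe()['q'].round(2))
plan((.5546,.1927,.055,112))
b,d=snap('side');[print(*x) for x in labels(b,d,box=(205,205,300,345))]
E
```

```text
[0.55459981 0.1896895  0.19837918] [ 0.38  0.67 -1.09  1.75  0.66  1.13 -0.54]
[ 0.002 -0.001 -0.005] [  3.   1. 143.]
[246.8 309.7] [ 437.4 -341.8] 16.6 [19. 44.]
```

Emit:
jog_arm(
  commands=[
    [[0, 0, 0], [3, 1, 40], 0.62],
    [[0, 0, 0], [3, 1, 85], 0.62],
    [[0, 0, 0], [3, 1, 125], 0.62],
    [[0, 0, 0], [3, 1, 142], 0.62],
    [[0, 0, 0], [3, 1, 142], 0.62],
  ],
)

```text
time: 44.05
eef_pos: [0.5544, 0.1931, 0.0562]
orientation: [3.14, -0.001, 1.952]
ft_force: [-0.1, -0.0, 0.7]
gripper_width: 0.62
gripper_force: 0.0
```

Emit:
jog_arm(
  commands=[
    [[0, 0, 0], [0, 0, 0], 0.3],
    [[0, 0, 0], [0, 0, 0], 0.3],
    [[0, 0, 0], [0, 0, 0], 0.3],
    [[0, 0, 0], [0, 0, 0], 0.3],
    [[0, 0, 0], [0, 0, 0], 0.3],
  ],
)

```text
time: 44.68
eef_pos: [0.5558, 0.1936, 0.0582]
orientation: [3.136, -0.0, 1.952]
ft_force: [-0.9, 0.5, 7.0]
gripper_width: 0.493
gripper_force: 20.0
```

Emit:
jog_arm(
  commands=[
    [[0, 0, 0], [0, 0, -30], 0.3],
    [[0, 0, 0], [0, 0, -75], 0.3],
    [[0, 0, 0], [0, 0, -120], 0.3],
    [[0, 0, 0], [0, 0, -145], 0.3],
    [[0, 0, 0], [0, 0, -145], 0.3],
  ],
)

```text
time: 45.3
eef_pos: [0.5553, 0.193, 0.2033]
orientation: [3.136, 0.0, 1.951]
ft_force: [-0.6, 0.1, -1.1]
gripper_width: 0.493
gripper_force: 20.0
```

Emit:
jog_arm(
  commands=[
    [[0, 0, 0.18], [0, 0, 0], 0.3],
    [[0, 0, 0.36], [0, 0, 0], 0.3],
    [[0, 0, 0.54], [0, 0, 0], 0.3],
    [[0, 0, 0.72], [0, 0, 0], 0.3],
    [[0, 0, 0.9], [0, 0, 0], 0.3],
  ],
)

```text
time: 45.92
eef_pos: [0.5537, 0.192, 0.1996]
orientation: [-3.141, 0.0, 1.046]
ft_force: [0.2, 0.1, -1.6]
gripper_width: 0.487
gripper_force: 20.0
```

```bash
python3 - <<'E'
from h import *
print(r.observe()['q'].round(2))
plan(tuple(np.array([.561,.202])-.015*X+.055*Y)+(.2,22))
E
```

```text
[ 0.26  0.57 -0.88  1.75  0.5   1.06 -1.32]
[-0.001  0.     0.662] [ 34. -51.  -0.]
```

Emit:
jog_arm(
  commands=[
    [[0, 0, 0.18], [15, -25, 0], 0.3],
    [[0, 0, 0.36], [34, -51, 0], 0.3],
    [[0, 0, 0.54], [34, -51, 0], 0.3],
    [[0, 0, 0.662], [34, -51, 0], 0.3],
    [[0, 0, 0.662], [34, -51, 0], 0.3],
  ],
)

```text
time: 46.55
eef_pos: [0.5264, 0.247, 0.2001]
orientation: [3.141, -0.0, 0.391]
ft_force: [-0.4, -0.2, -0.5]
gripper_width: 0.484
gripper_force: 20.0
```

Emit:
jog_arm(
  commands=[
    [[0, 0, 0], [0, 0, 0], 0.3],
  ],
)

```text
time: 46.68
eef_pos: [0.5267, 0.2472, 0.2006]
orientation: [-3.141, -0.001, 0.392]
ft_force: [0.3, -0.4, -0.9]
gripper_width: 0.484
gripper_force: 20.0
```

```bash
python3 - <<'E'
from h import *
print(r.observe()['eef_pos'])
plan(tuple(np.array([.561,.202])-.015*X+.055*Y)+(.062,22))
im,w=snap('wrist','w11.png')
O2=np.array([.561,.202])
h=cv2.cvtColor(im,cv2.COLOR_RGB2HSV);m=((h[...,0]>100)&(h[...,0]<125)&(h[...,1]>110)&(h[...,2]>40)).astype('uint8')
for k in cv2.findContours(m,0,1)[0]:
    if cv2.contourArea(k)>150:
        e=cv2.boxPoints(cv2.minAreaRect(k));q=plane(w,e,.096)[:,:2]-O2;print(e.round(0).tolist(),(q@X*1000).round(0),(q@Y*1000).round(0))
E
```

```text
[0.52666849 0.24721054 0.20063055]
[-0.    -0.001  0.008] [ -0.  -0. 139.]
[[368.0, 292.0], [368.0, 267.0], [495.0, 268.0], [495.0, 293.0]] [-95. -70. -70. -95.] [ -24.  -22. -133. -138.]
[[236.0, 191.0], [327.0, 191.0], [327.0, 323.0], [236.0, 323.0]] [  -2.   -1. -128. -129.] [92. 18. 11. 96.]
```

Emit:
jog_arm(
  commands=[
    [[0, 0, 0.008], [0, 0, 40], 0.3],
    [[0, 0, 0.008], [0, 0, 80], 0.3],
    [[0, 0, 0.008], [0, 0, 115], 0.3],
    [[0, 0, 0.008], [0, 0, 130], 0.3],
    [[0, 0, 0.008], [0, 0, 138], 0.3],
  ],
)

```text
time: 47.35
eef_pos: [0.5274, 0.2479, 0.0631]
orientation: [-3.141, -0.002, 0.382]
ft_force: [1.1, -0.1, -0.1]
gripper_width: 0.487
gripper_force: 20.0
```

Emit:
jog_arm(
  commands=[
    [[0, 0, 0], [0, 0, 0], 0.3],
    [[0, 0, 0], [0, 0, 0], 0.62],
    [[0, 0, 0], [0, 0, 0], 0.62],
    [[0, 0, 0], [0, 0, 0], 0.62],
    [[0, 0, 0], [0, 0, 0], 0.62],
  ],
)

```text
time: 47.98
eef_pos: [0.5274, 0.2478, 0.0638]
orientation: [-3.141, -0.003, 0.382]
ft_force: [-0.2, -0.2, -1.1]
gripper_width: 0.62
gripper_force: 0.0
```

Emit:
jog_arm(
  commands=[
    [[0, 0, 0], [0, 0, -30], 0.62],
    [[0, 0, 0], [0, 0, -80], 0.62],
    [[0, 0, 0], [0, 0, -130], 0.62],
    [[0, 0, 0], [0, 0, -150], 0.65],
    [[0, 0, 0], [0, 0, -150], 0.65],
  ],
)

```text
time: 48.6
eef_pos: [0.5275, 0.2476, 0.2144]
orientation: [-3.141, -0.004, 0.382]
ft_force: [-0.9, 0.9, -0.6]
gripper_width: 0.651
gripper_force: 0.0
```

```bash
python3 - <<'E'
from h import *
print(r.observe()['eef_pos'])
im,w=snap('wrist','w12.png');O2=np.array([.561,.202])
for x in labels(im,w,z=.065,amin=200,amax=8000): q=x[1]/1000-O2;print(*x,(q@X).round(3),(q@Y).round(3))
b,d=snap('side');[print(*x) for x in labels(b,d,box=(205,205,300,345))]
plan((.48,-.05,.2,18),(.436,-.3425,.16,17))
E
```

```text
[0.52751808 0.24761946 0.21437808]
[303.1 301.8] [431.2 179.8] 111.9 [27. 76.] -0.129 0.028
[281.8 225. ] [497.2 234.7] 111.9 [ 8. 46.] -0.047 0.054
[280.7 191.3] [528.1 248.6] 22.4 [22. 45.] -0.013 0.056
[542.5 203.9] [600.1  17.8] 35.9 [ 57. 115.] -0.033 -0.185
[410.3  94.8] [651.9 175.5] 21.8 [24. 45.] 0.074 -0.059
[282.7  90. ] [613.6 280.9] 21.9 [24. 45.] 0.078 0.053
[401.   23.8] [699.3 208.2] 111.8 [35. 88.] 0.131 -0.046
[284.3  25.2] [663.2 297.3] 111.9 [35. 87.] 0.13 0.05
[190.1  22.8] [634.2 369.3] 112.0 [35. 59.] 0.131 0.128
[246.6 309.8] [ 438.  -341.6] 18.3 [25. 47.]
[-0.     0.     0.068] [-154.  258.   12.]
[ 0.    -0.     0.017] [-132.  265.   40.]
```

Blue is flat at the expected spot. Green is next.

Emit:
jog_arm(
  commands=[
    [[0, 0, 0.02], [-31, 52, 0], 0.65],
    [[0, 0, 0.04], [-62, 103, 0], 0.65],
    [[0, 0, 0.068], [-92, 155, 0], 0.65],
    [[0, 0, 0.068], [-123, 206, 6], 0.65],
    [[0, 0, 0.068], [-154, 258, 12], 0.65],
  ],
)

```text
time: 49.32
eef_pos: [0.4786, -0.0512, 0.1991]
orientation: [-3.139, 0.0, 0.314]
ft_force: [-0.0, -0.7, -0.4]
gripper_width: 0.654
gripper_force: 0.0
```

Emit:
jog_arm(
  commands=[
    [[0, 0, 0.017], [-26, 53, 8], 0.65],
    [[0, 0, 0.017], [-53, 106, 16], 0.65],
    [[0, 0, 0.017], [-79, 159, 24], 0.65],
    [[0, 0, 0.017], [-106, 212, 32], 0.65],
    [[0, 0, 0.017], [-132, 265, 32], 0.65],
  ],
)

```text
time: 49.95
eef_pos: [0.4346, -0.343, 0.1657]
orientation: [-3.137, 0.0, 0.297]
ft_force: [0.9, -0.1, -0.3]
gripper_width: 0.651
gripper_force: 0.0
```

Emit:
jog_arm(
  commands=[
    [[0, 0, 0], [0, 0, 0], 0.65],
  ],
)

```text
time: 50.08
eef_pos: [0.4334, -0.3466, 0.1657]
orientation: [-3.138, 0.001, 0.288]
ft_force: [0.3, 2.3, 0.5]
gripper_width: 0.652
gripper_force: 0.0
```

```bash
python3 - <<'E'
from h import *
teas()
s=r.observe();print(s['eef_pos'],s['orientation'])
plan((.436,-.3425,.034,17))
E
```

```text
wrist
[367.  396.2] [ 249.3 -494.3] 33.5 [32. 62.]
[312.7 392.9] [ 234.3 -441.5] 32.5 [37. 64.]
[330.3 320.2] [ 328.3 -423.6] 33.7 [40. 54.]
[277.7 198.5] [ 434.  -342.9] 17.1 [25. 47.]
side
[247.  309.6] [ 437.6 -341.8] 16.2 [27. 48.]
[ 0.43553817 -0.34142288  0.16650951] [-3.13724810e+00 -8.47277718e-04  2.95783104e-01]
[-0.004 -0.001 -0.001] [  0.   2. 133.]
```

Emit:
jog_arm(
  commands=[
    [[0, 0, 0], [0, 1, 40], 0.65],
    [[0, 0, 0], [0, 1, 80], 0.65],
    [[0, 0, 0], [0, 1, 115], 0.65],
    [[0, 0, 0], [0, 1, 132], 0.65],
    [[0, 0, 0], [0, 1, 132], 0.65],
  ],
)

```text
time: 50.8
eef_pos: [0.4371, -0.3411, 0.0356]
orientation: [-3.138, -0.001, 0.299]
ft_force: [0.5, -0.5, 0.1]
gripper_width: 0.649
gripper_force: 0.0
```

Emit:
jog_arm(
  commands=[
    [[0, 0, 0], [0, 0, 0], 0.3],
    [[0, 0, 0], [0, 0, 0], 0.3],
    [[0, 0, 0], [0, 0, 0], 0.3],
    [[0, 0, 0], [0, 0, 0], 0.3],
    [[0, 0, 0], [0, 0, 0], 0.3],
  ],
)

```text
time: 51.42
eef_pos: [0.4378, -0.3431, 0.0377]
orientation: [3.141, -0.003, 0.297]
ft_force: [-1.2, 2.0, 6.4]
gripper_width: 0.435
gripper_force: 20.0
```

Emit:
jog_arm(
  commands=[
    [[0, 0, 0], [0, 0, -30], 0.3],
    [[0, 0, 0], [0, 0, -75], 0.3],
    [[0, 0, 0], [0, 0, -120], 0.3],
    [[0, 0, 0], [0, 0, -160], 0.3],
    [[0, 0, 0], [0, 0, -160], 0.3],
  ],
)

```text
time: 52.05
eef_pos: [0.4384, -0.3442, 0.1998]
orientation: [3.136, -0.005, 0.296]
ft_force: [-0.4, 0.1, -1.3]
gripper_width: 0.438
gripper_force: 20.0
```

```bash
python3 - <<'E'
from h import *
plan((.50,-.09,.2,20),tuple(np.array([.561,.202])-.013*X-.056*Y)+(.2,22))
E
```

```text
[ 0.005 -0.005 -0.053] [ 133. -225.   -1.]
[-0.     0.    -0.035] [ 146. -197.   -0.]
```

Emit:
jog_arm(
  commands=[
    [[0, 0, -0.01], [27, -45, 0], 0.3],
    [[0, 0, -0.02], [53, -90, 0], 0.3],
    [[0, 0, -0.03], [80, -135, 0], 0.3],
    [[0, 0, -0.04], [107, -180, 0], 0.3],
    [[0, 0, -0.053], [133, -225, 0], 0.3],
  ],
)

```text
time: 52.68
eef_pos: [0.4976, -0.0875, 0.1959]
orientation: [-3.14, -0.001, 0.35]
ft_force: [1.3, 0.3, -1.1]
gripper_width: 0.433
gripper_force: 20.0
```

Emit:
jog_arm(
  commands=[
    [[0, 0, -0.01], [30, -40, 0], 0.3],
    [[0, 0, -0.02], [60, -80, 0], 0.3],
    [[0, 0, -0.035], [90, -120, 0], 0.3],
    [[0, 0, -0.035], [120, -160, 0], 0.3],
    [[0, 0, -0.035], [146, -195, 0], 0.3],
  ],
)

```text
time: 53.3
eef_pos: [0.5681, 0.1458, 0.1959]
orientation: [-3.141, -0.0, 0.386]
ft_force: [1.1, -0.2, -1.4]
gripper_width: 0.44
gripper_force: 20.0
```

Emit:
jog_arm(
  commands=[
    [[0, 0, 0], [0, 0, 0], 0.3],
  ],
)

```text
time: 53.42
eef_pos: [0.5676, 0.1485, 0.1962]
orientation: [-3.138, -0.001, 0.391]
ft_force: [0.1, -1.2, -0.5]
gripper_width: 0.429
gripper_force: 20.0
```

```bash
python3 - <<'E'
from h import *
snap('side');print(r.observe()['eef_pos']);plan(tuple(np.array([.561,.202])-.013*X-.056*Y)+(.064,22))
E
```

```text
[0.56754569 0.14572023 0.19597194]
[-0.002 -0.     0.004] [  2.   2. 132.]
```

Emit:
jog_arm(
  commands=[
    [[0, 0, 0], [2, 1, 40], 0.3],
    [[0, 0, 0], [2, 1, 80], 0.3],
    [[0, 0, 0], [2, 1, 112], 0.3],
    [[0, 0, 0], [2, 1, 127], 0.3],
    [[0, 0, 0], [2, 1, 132], 0.3],
  ],
)

```text
time: 54.1
eef_pos: [0.5707, 0.1432, 0.0647]
orientation: [-3.141, -0.001, 0.384]
ft_force: [0.1, -0.7, -0.3]
gripper_width: 0.437
gripper_force: 20.0
```

Emit:
jog_arm(
  commands=[
    [[0, 0, 0], [0, 0, 0], 0.3],
    [[0, 0, 0], [0, 0, 0], 0.6],
    [[0, 0, 0], [0, 0, 0], 0.6],
    [[0, 0, 0], [0, 0, 0], 0.6],
    [[0, 0, 0], [0, 0, 0], 0.6],
  ],
)

```text
time: 54.72
eef_pos: [0.5711, 0.1443, 0.0657]
orientation: [-3.141, -0.003, 0.385]
ft_force: [-0.0, 0.4, 0.1]
gripper_width: 0.601
gripper_force: 0.0
```

Emit:
jog_arm(
  commands=[
    [[0, 0, 0], [0, 0, -30], 0.6],
    [[0, 0, 0], [0, 0, -80], 0.6],
    [[0, 0, 0], [0, 0, -130], 0.6],
    [[0, 0, 0], [-30, 0, -150], 0.6],
    [[0, 0, 0], [-60, 0, -150], 0.6],
  ],
)

```text
time: 55.35
eef_pos: [0.5154, 0.122, 0.2172]
orientation: [3.141, -0.006, 0.385]
ft_force: [0.1, -1.3, 0.2]
gripper_width: 0.604
gripper_force: 0.0
```

```bash
python3 - <<'E'
from h import *
print(r.observe()['eef_pos'])
im,w=snap('wrist','w13.png');O2=np.array([.561,.202]);np.save('w13c.npy',w,allow_pickle=True)
for x in labels(im,w,z=.065,amin=200,amax=8000): q=x[1]/1000-O2;print(*x,(q@X).round(3),(q@Y).round(3))
im,c=snap('side');print('side')
for x in labels(im,c,z=.065,box=(240,110,350,205),amin=40): q=x[1]/1000-O2;print(*x,(q@X).round(3),(q@Y).round(3))
E
```

```text
[0.51541501 0.1219677  0.21717428]
[262.4 247.1] [458.2 123.4] 115.8 [29. 53.] -0.125 -0.034
[178.  246.6] [420.5 195.1] 82.6 [32. 46.] -0.133 0.046
[163.3 166.5] [497.  234.1] 112.1 [ 9. 46.] -0.047 0.054
[282.3 131.4] [568.4 142.1] 21.5 [25. 47.] -0.016 -0.058
[158.7 129.3] [527.9 247.5] 22.4 [23. 46.] -0.014 0.055
[281.3  25.8] [648.6 175.8] 22.1 [24. 39.] 0.071 -0.057
[147.2  22.8] [608.5 280.3] 22.3 [24. 34.] 0.073 0.055
side
[287.2 173.5] [572.7 147.5] 21.8 [25. 46.] -0.01 -0.055
[267.9 156.8] [523.7 237.6] 10.7 [43. 64.] -0.021 0.047
```

All four teas lie flat in the drawer, with labels at the right size and place. Now I'll close the fingers and push the handle.

```bash
python3 - <<'E'
from h import *
O2=np.array([.561,.202]);h=O2-.128*X-.036*X
plan((h[0],h[1],.2,22),(h[0],h[1],.072,22));print(h)
E
```

```text
[ 0.001 -0.001  0.001] [-89. -58.  15.]
[0. 0. 0.] [  0.  -0. 128.]
[0.40894185 0.14056452]
```

Emit:
jog_arm(
  commands=[
    [[0, 0, 0], [-30, -20, 0], 0],
    [[0, 0, 0], [-60, -40, 0], 0],
    [[0, 0, 0], [-89, -58, 0], 0],
    [[0, 0, 0], [-89, -58, 10], 0],
    [[0, 0, 0], [-89, -58, 15], 0],
  ],
)

```text
time: 56.08
eef_pos: [0.4118, 0.1419, 0.1998]
orientation: [-3.141, -0.003, 0.385]
ft_force: [-0.2, -0.2, -0.2]
gripper_width: 0.081
gripper_force: 0.0
```

Emit:
jog_arm(
  commands=[
    [[0, 0, 0], [0, 0, 40], 0],
    [[0, 0, 0], [0, 0, 80], 0],
    [[0, 0, 0], [0, 0, 115], 0],
    [[0, 0, 0], [0, 0, 128], 0],
    [[0, 0, 0], [0, 0, 128], 0],
  ],
)

```text
time: 56.7
eef_pos: [0.4113, 0.1424, 0.0716]
orientation: [-3.14, -0.001, 0.385]
ft_force: [0.1, -0.3, 0.3]
gripper_width: 0.003
gripper_force: 0.0
```

Emit:
jog_arm(
  commands=[
    [[0, 0, 0], [6, 0, 0], 0],
    [[0, 0, 0], [12, 0, 0], 0],
    [[0, 0, 0], [18, 0, 0], 0],
    [[0, 0, 0], [24, 0, 0], 0],
    [[0, 0, 0], [30, 0, 0], 0],
  ],
)

```text
time: 57.32
eef_pos: [0.4393, 0.1534, 0.0723]
orientation: [-3.141, -0.002, 0.385]
ft_force: [-0.3, 0.2, 0.3]
gripper_width: 0.008
gripper_force: 0.6
```

Emit:
jog_arm(
  commands=[
    [[0, 0, 0], [12, 0, 0], 0],
    [[0, 0, 0], [28, 0, 0], 0],
    [[0, 0, 0], [44, 0, 0], 0],
    [[0, 0, 0], [60, 0, 0], 0],
    [[0, 0, 0], [74, 0, 0], 0],
  ],
)

```text
time: 57.95
eef_pos: [0.5086, 0.1816, 0.0722]
orientation: [-3.141, -0.002, 0.385]
ft_force: [-1.2, -1.0, -0.3]
gripper_width: 0.001
gripper_force: 0.7
```

Emit:
jog_arm(
  commands=[
    [[0, 0, 0], [14, 0, 0], 0],
    [[0, 0, 0], [28, 0, 0], 0],
    [[0, 0, 0], [42, 0, 0], 0],
    [[0, 0, 0], [54, 0, 0], 0],
    [[0, 0, 0], [64, 0, 0], 0],
  ],
)

```text
time: 58.58
eef_pos: [0.5676, 0.2056, 0.0725]
orientation: [-3.141, -0.002, 0.385]
ft_force: [-1.0, -0.4, -0.9]
gripper_width: 0.004
gripper_force: 0.7
```

```bash
python3 - <<'E'
from h import *
s=r.observe();print(s['eef_pos'],s['ft_force'])
O2=np.array([.561,.202]);print('tcp x,y',(s['eef_pos'][:2]-O2)@X,(s['eef_pos'][:2]-O2)@Y)
im,w=snap('wrist','w14.png')
snap('side','d14.png');snap('scene','s14.png')
E
```

```text
[0.56756074 0.20556601 0.07252715] [-1.02994714 -0.42828094 -0.91471262]
tcp x,y 0.007418861531618419 0.0008486494254978518
```

Emit:
jog_arm(
  commands=[
    [[0, 0, 0], [5, 0, 0], 0],
    [[0, 0, 0], [10, 0, 0], 0],
    [[0, 0, 0], [14, 0, 0], 0],
    [[0, 0, 0], [18, 0, 0], 0],
    [[0, 0, 0], [20, 0, 0], 0],
  ],
)

```text
time: 59.35
eef_pos: [0.5856, 0.2129, 0.0726]
orientation: [-3.141, -0.002, 0.385]
ft_force: [-0.8, 0.3, 0.1]
gripper_width: 0.004
gripper_force: 0.5
```

Emit:
jog_arm(
  commands=[
    [[0, 0, 0], [2, 0, 0], 0],
    [[0, 0, 0], [4, 0, 0], 0],
    [[0, 0, 0], [6, 0, 0], 0],
  ],
)

```text
time: 59.72
eef_pos: [0.5909, 0.215, 0.0726]
orientation: [-3.141, -0.002, 0.385]
ft_force: [-1.0, 0.9, 1.2]
gripper_width: 0.007
gripper_force: 0.5
```

Emit:
jog_arm(
  commands=[
    [[0, 0, 0], [2, 0, 0], 0],
    [[0, 0, 0], [4, 0, 0], 0],
    [[0, 0, 0], [6, 0, 0], 0],
  ],
)

```text
time: 60.1
eef_pos: [0.5966, 0.2173, 0.0726]
orientation: [-3.141, -0.002, 0.385]
ft_force: [-1.3, -0.1, 0.0]
gripper_width: 0.005
gripper_force: 0.5
```

Emit:
jog_arm(
  commands=[
    [[0, 0, 0], [1, 0, 0], 0],
    [[0, 0, 0], [3, 0, 0], 0],
  ],
)

```text
time: 60.35
eef_pos: [0.5993, 0.2183, 0.0726]
orientation: [-3.141, -0.002, 0.385]
ft_force: [-1.7, 0.2, 0.4]
gripper_width: 0.005
gripper_force: 0.7
```

Emit:
jog_arm(
  commands=[
    [[0, 0, 0], [1, 0, 0], 0],
    [[0, 0, 0], [3, 0, 0], 0],
  ],
)

```text
time: 60.6
eef_pos: [0.5996, 0.2185, 0.0723]
orientation: [3.141, 0.004, 0.385]
ft_force: [-11.4, -3.9, 9.5]
gripper_width: 0.003
gripper_force: 6.2
```

Contact at the stop. I'll back off and check.

Emit:
jog_arm(
  commands=[
    [[0, 0, 0], [-8, 0, 0], 0],
    [[0, 0, 0], [-30, 0, 0], 0],
    [[0, 0, 0], [-60, 0, -20], 0],
    [[0, 0, 0], [-100, 0, -60], 0],
    [[0, 0, 0], [-110, 0, -110], 0],
  ],
)

```text
time: 61.22
eef_pos: [0.4978, 0.1766, 0.1826]
orientation: [3.141, -0.0, 0.385]
ft_force: [-0.5, 0.2, 0.7]
gripper_width: 0.008
gripper_force: 0.0
```

```bash
python3 - <<'E'
from h import *
im,w=snap('wrist','w15.png');b,d=snap('side','d15.png')
h=cv2.cvtColor(im,cv2.COLOR_RGB2HSV);m=((h[...,0]>100)&(h[...,0]<125)&(h[...,1]>110)&(h[...,2]>40)).astype('uint8')
O2=np.array([.561,.202])
for k in cv2.findContours(m,0,1)[0]:
    if cv2.contourArea(k)>300:
        e=cv2.boxPoints(cv2.minAreaRect(k));q=plane(w,e,.096)[:,:2]-O2;print(e.round(0).tolist(),(q@X*1000).round(0),(q@Y*1000).round(0))
cv2.imwrite('pics/end.png',np.hstack([im[:,:], cv2.resize(b[100:400,200:400],(240,420))])[:,:,::-1])
E
```

```text
[[359.0, 0.0], [450.0, 0.0], [450.0, 7.0], [359.0, 7.0]] [77. 77. 73. 73.] [ -50. -108. -108.  -50.]
[[214.0, 0.0], [346.0, 0.0], [346.0, 7.0], [214.0, 7.0]] [77. 77. 73. 73.] [ 43. -41. -41.  44.]
```

View pics/end.png

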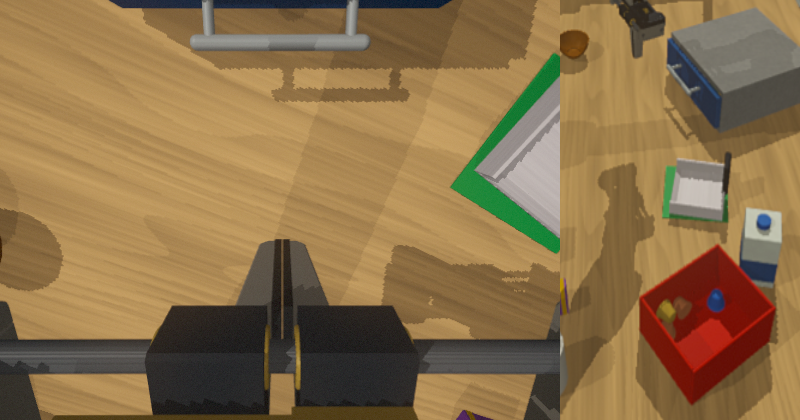

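The drawer front is flush with the unit at (700,85), the tray is flat on its mat at (700,190), all pods are in the crate, and the arm is clear. Handing in.

```bash
python3 -c "
from station import r
print(r.job_done())"
```

```text
the job is handed in; nothing more can be done
None
```

I handed the job in after about 61 s on the robot's clock; no verdict came back, but the last images show all four pods in the crate, the empty tray flat on its mat and the drawer shut flush, and all four tea boxes lay flat in the drawer just before I shut it.

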